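# Fill a jar with pecans from the scuttle

### The arm

A 6-joint arm with a two-finger parallel gripper is mounted at the origin on the work surface. World frame = base frame: x ahead of the robot, y to its left, z up, the work surface at z = 0. Lengths are in mm, angles in rad, forces in N, time in s.
With the tool pointing down it reaches from about 275 to 1000 mm from the base axis. Payload 8.4 kg.
Tool frame: the origin (TCP) lies at the very end of the fingers, on their centre line; the grasp point (between the pads) lies 19 mm behind it; x points along the fingers, y is the direction in which the jaws open and shut, and the axes are right-handed (so a half turn about x gives the same grasp; the last joint's range is limited). The gripper opens to 85 mm and grips with 20 to 120 N. Pads are 22 mm wide; open, the fingers measure 114 mm over their backs; the gripper's body (76 mm by 85 mm) begins 54 mm behind the grasp point. The pads swing forward as they close: fully open they stand 13 mm farther back than shut.
Start: joints at [1.116, 0.353, 1.633, -0, 1.155, -0.002], TCP at [273.427, 562.019, 231.281] pointing down, gripper open.
Joint ranges: [-2.63, 2.63], [-0.92, 2.1], [0.06, 2.66], [-1.3, 4.44], [0, 2.69], [-3.02, 3.02]. Speed limits (rad/s): [2.22, 2.22, 2.79, 3.14, 3.14, 3.14].

### API

Orientations are given as [roll, pitch, yaw] about the fixed x, y, z axes, in that order (R = Rz(yaw) Ry(pitch) Rx(roll)).
In Python, from rig import r, grab_frame, camera_params, sign_off gives the robot as it stands.
- The arm moves only by the tool drive_tool, never from a script. Its argument "rows" is one flat list of numbers, 7 for each row, row after row: the shift along the tool's x, y, z in mm, then the turn, a rotation vector about the tool's x, y, z in degrees, then the opening in per cent of the stroke, from 0 (shut) to 100 (fully open). In form: [x, y, z, rx, ry, rz, fingers, x, y, z, rx, ry, rz, fingers, ...]. A call has 1 to 10 rows; each row is the pose to reach, as a shift and turn from the pose measured when the call began, along the tool's axes at that moment; what a row does not reach only later rows make up. A row lasts 1/8 s, in which the tool goes at most 62.5 mm and 10.7 degrees, less where a joint would pass 70% of its speed; a pose out of reach is approached as far as the arm can. A call with a gripper value outside its range is refused whole. The fingers move at their own pace and stop on an object; "newtons" is the grip in N (left out, the last holds). Time passes only in rows, so rows that repeat a pose let the fingers close. It gives the time, the measured TCP pose, the force and the opening at its end, in the units of the state.
- r.sense(): the state, without advancing time (a new reading comes with each control period).
- grab_frame(name): name is "scene" or "top" or "wrist"; returns the picture (480x640x3 uint8, red, green, blue); there is no depth.
- camera_params(name): a dict with "vertical_fov" (degrees; the focal length in pixels is half the picture's height over the tangent of half this angle, whatever the lens; pixels are square), "cx", "cy" (the principal point, pixels), "pose" (4x4, takes a point from camera to world coordinates); the wrist camera has in their place "tool_from_camera" (4x4, takes a point from camera to tool coordinates, whose origin is the TCP and whose axes are the tool frame's). Camera axes: x right, y down, z forward; pixel columns grow to the right and rows downward; lengths in mm; the calibration is good to about 2 mm. A picture is of the moment at which its call begins: read the wrist's pose just before it. camera_params takes no time and is no camera call.
- sign_off(): hands the job in, once; it reports no verdict.
The state is a dict: "clock": time; "qpos": joint angles; "qvel": joint speeds; "joint_efforts": joint torques, N m; "eef_pos": TCP position; "tcp_rot": TCP orientation; "contact_force": force on the tool from outside, world axes, zero at the start; "wrist_torque": the same for the moment, N m; "opening": opening from 0.0 (shut) to 1.0 (fully open).
Only numpy, scipy, OpenCV 4.12 (cv2) and the standard library are available. Lean on these libraries where they do the work, as an engineer would, in place of code of your own. Each camera call takes 0.05 s, during which the arm holds its last target.

### The job

Fill the jar with the pecans: carry the steel scuttle by its bail onto the upturned crate and set it down upright with its nose at the edge, in line with the funnel, and let go without spilling any. Then take it by its tail handle and, keeping the front edge of its base on the crate instead of lifting it, rock it forward until all six pecans have run through the funnel into the jar, and let it back down upright on the crate. Leave the jar standing with the funnel in its mouth and the other goods where they are.

Things in the scene. Friction and masses are not known exactly. Their poses are not given: they have to be found in the camera images.
- scuttle: Open steel scuttle, 0.6 kg, on the counter at the robot's right. Origin: centre of its base's underside; x to the nose, z up. Base 80 (x) by 84 (y), walls 4 thick, 80 high. From the base's front edge (x = 40) a chute rises at 45 deg to the lip (cheeks 40 high). Centre of mass near x = 0. Six pecans lie in it; they run out over the lip when it is tipped forward 50 to 80 deg.
- toe (a point): Middle of the front edge of the scuttle's base (scuttle frame x = +40, z = 0): the line it rocks on, parallel to the scuttle's y.
- lip (a point): Middle of the scuttle's pouring lip (scuttle frame x = +90, z = 50).
- bail: The scuttle's swinging hoop. Origin on its hinge (scuttle frame x = 0, z = 74), z up along the hoop, y across. At z = 56 its horizontal grip: a black sleeve, 16 diameter, 50 long along y. Swings 0.5 rad either way about y, with slight friction, and stays where left; starts within 0.25 rad of upright. Hung from it, even leaning, the scuttle stays level.
- tail: The scuttle's fixed tail handle, a black bar 16 wide (y), 16 high and 76 long, running straight back from the rear wall. Origin: its centre line at the rear wall (scuttle frame x = -40, z = 66); axes as the scuttle's, so the bar spans x = 0 to -76.
- crate: Upturned slatted wooden crate fixed on the counter on the robot's left, 200 (x) by 240 (y) by 165 high with a flat top. Origin: centre of its underside. Its +x side is the pouring edge (x = +100), facing roughly world -y; the jar stands in front of it.
- jar: Clear glass jar standing on the counter in front of the crate's pouring edge, 66 outside and 58 inside diameter, 88 high, floor 5 thick. Origin: centre of its underside, z up. Its centre stands 82 to 92 beyond the edge, anywhere within 45 of the middle of the edge.
- funnel: Wide steel filling funnel already resting in the jar's mouth. Origin: centre of the spout's lower end, z up. Spout 53 outside, 47 bore; a flat shoulder at z = 15 rests on the jar's rim; cone opens to 130 across at z = 47, so its rim is 120 above the counter, 45 below the crate's top.
- pecan0: Pecan in its brown shell, 33 long (y) by 21 thick, one of six alike; origin at its centre.
- pecan1: Pecan in its brown shell, 33 long (y) by 21 thick, one of six alike; origin at its centre.
- pecan2: Pecan in its brown shell, 33 long (y) by 21 thick, one of six alike; origin at its centre.
- pecan3: Pecan in its brown shell, 33 long (y) by 21 thick, one of six alike; origin at its centre.
- pecan4: Pecan in its brown shell, 33 long (y) by 21 thick, one of six alike; origin at its centre.
- pecan5: Pecan in its brown shell, 33 long (y) by 21 thick, one of six alike; origin at its centre.
- cheese: Bystander: pale cheese wheel, 116 diameter, 55 high; origin under its centre.
- honey: Bystander: amber bottle with white cap, 60 diameter, 150 high; origin under its centre.
- pickles: Bystander: closed green glass jar, 64 diameter, 100 high; origin under its centre.
- sweets: Bystander: closed amber glass jar with steel lid, 68 diameter, 85 high; origin under its centre.
- paste_box: Bystander: flat wooden box of fruit paste, 130 by 90 by 38 high; origin under its centre.
Mind the look-alikes: they are no part of the job. Leave any white look-alike of the pecan2 alone.

How it is judged (in metres and radians):
On the way, in this order (a step that is already met when the one before it is completed fails the run):
1. the scuttle is carried by its bail: clear of the counter with the fingers on the bail (height (world z) of scuttle above 0.04 m and contact force between the fingers and bail above 0.5 N), for 0.2 s.
2. the scuttle stands upright on the crate with its lip within 100 mm of the funnel and has been let go, no pecan spilled (angle between scuttle's own z axis and vertical below 0.1 rad and z of scuttle in the frame of crate between 0.158 and 0.172 m and contact force between the fingers and scuttle below 0.05 N and contact force between the fingers and bail below 0.05 N and horizontal distance between lip and funnel below 0.1 m and distance between each of pecan0, pecan1, pecan2, pecan3, pecan4, pecan5 and scuttle below 0.11 m), for 0.2 s.
3. taken by the tail handle, it is rocked more than 46 degrees forward with the front edge of its base on the crate (angle between scuttle's own z axis and vertical above 0.8 rad and contact force between the fingers and tail above 0.5 N and z of toe in the frame of crate between 0.145 and 0.185 m and x of toe in the frame of crate below 0.112 m), for 0.1 s.
At the end, for the whole second after the job is handed in: All six pecans in the jar below the spout; jar upright (within 6 deg) on the counter, funnel seated in it (10 mm sideways, 5 mm up, 9 deg); scuttle upright (6 deg) and still, its base on the crate top (7 mm) (z of pecan0 in the frame of jar between 0.005 and 0.073 m and horizontal distance between each of pecan0, pecan1, pecan2, pecan3, pecan4, pecan5 and jar below 0.03 m and z of pecan1 in the frame of jar between 0.005 and 0.073 m and z of pecan2 in the frame of jar between 0.005 and 0.073 m and z of pecan3 in the frame of jar between 0.005 and 0.073 m and z of pecan4 in the frame of jar between 0.005 and 0.073 m and z of pecan5 in the frame of jar between 0.005 and 0.073 m and angle between each of jar, scuttle's own z axis and vertical below 0.1 rad and height (world z) of jar below 0.01 m and horizontal distance between funnel and jar below 0.01 m and z of funnel in the frame of jar below 0.078 m and angle between funnel's own z axis and vertical below 0.15 rad and z of scuttle in the frame of crate between 0.158 and 0.172 m and linear speed of scuttle below 0.02 m/s); the robot touches nothing.
It fails at once if the scuttle is tipped more than 34 degrees while lifted more than 30 mm clear of the crate (angle between scuttle's own z axis and vertical above 0.6 rad and z of toe in the frame of crate above 0.195 m).
It fails at once if one of the other goods is moved more than 30 mm (distance of any of cheese, honey, pickles, sweets, paste_box from where it was at the start of the episode above 0.03 m).
It also fails if it takes over 64 s, if anything falls off the work surface, if the arm or the gripper's body presses on something with over 40 N, if the wrist force passes 120 N, or if a joint passes its speed limit or range.

## Working session

There is one attempt and no reset: what is moved stays moved. The work goes in short steps, Python scripts to look and compute and a tool call to move; the robot and the scene stay as the last step left them, time stands still between calls to the robot, and variables do not carry over. Pictures are saved under pics/ and viewed, and the job is handed in when it is done.

Besides the shell and the picture viewer there is one more tool, called after "Call:" in YAML: its name, and indented under it one key for each argument. drive_tool: Moves the arm, as the interface text tells. Its arguments: {"type":"object","properties":{"rows":{"type":"array","items":{"type":"number"}},"newtons":{"type":"number"}},"required":["rows"]}

```bash
mkdir -p pics; ls; python3 - <<'E'
from rig import r, grab_frame, camera_params
import cv2
print(r.sense())
for n in ["scene","top","wrist"]:
    print(n,camera_params(n))
    cv2.imwrite(f"pics/{n}0.png",grab_frame(n)[:,:,::-1])
E
```

```text
pics
{'clock': 0.0, 'qpos': array([ 1.11561741e+00,  3.53669756e-01,  1.63413051e+00,  5.77337098e-06,
        1.15518043e+00, -2.39675615e-03]), 'qvel': array([-0.00064842,  0.00145868,  0.00106828,  0.00023424, -0.00023598,
        0.00054286]), 'joint_efforts': array([-2.77285362e-03, -6.05238175e+01, -3.42067122e+01, -3.59057103e-04,
        9.32371389e-03, -6.91406132e-07]), 'eef_pos': array([273.20864969, 561.60163551, 230.54972924]), 'tcp_rot': array([-1.57699601,  1.56940828, -2.0297805 ]), 'contact_force': array([1.57500633, 0.63547041, 0.43451182]), 'wrist_torque': array([-0.02752452,  0.01437287,  0.03227526]), 'opening': 0.9972888174920098}
scene {'vertical_fov': 50.08519496243118, 'cx': 327.30209875213956, 'cy': 243.47560376280452, 'pose': array([[ 8.93854352e-01,  3.33055899e-01, -3.00163565e-01,
         8.25508366e+02],
       [ 4.48355287e-01, -6.61907058e-01,  6.00713395e-01,
        -6.47159722e+02],
       [ 1.39075734e-03, -6.71530204e-01, -7.40975878e-01,
         7.93317859e+02],
       [ 0.00000000e+00,  0.00000000e+00,  0.00000000e+00,
         1.00000000e+00
[... 200 characters left out ...]
99897254e-01,  1.27370175e-02,  6.57640790e-03,
        -7.32067586e+01],
       [-8.83751039e-03, -1.86533551e-01, -9.82408842e-01,
         1.20818729e+03],
       [ 0.00000000e+00,  0.00000000e+00,  0.00000000e+00,
         1.00000000e+00]])}
wrist {'vertical_fov': 67.91547869864128, 'cx': 317.4742381500989, 'cy': 233.63937313528194, 'tool_from_camera': array([[ 9.64530519e-05, -3.27222897e-01,  9.44947177e-01,
        -1.42608858e+02],
       [ 9.99999942e-01, -2.78152832e-04, -1.98393123e-04,
        -2.42494252e+00],
       [ 3.27758506e-04,  9.44947141e-01,  3.27222851e-01,
        -8.50276800e+01],
       [ 0.00000000e+00,  0.00000000e+00,  0.00000000e+00,
         1.00000000e+00]])}
```

View pics/scene0.png

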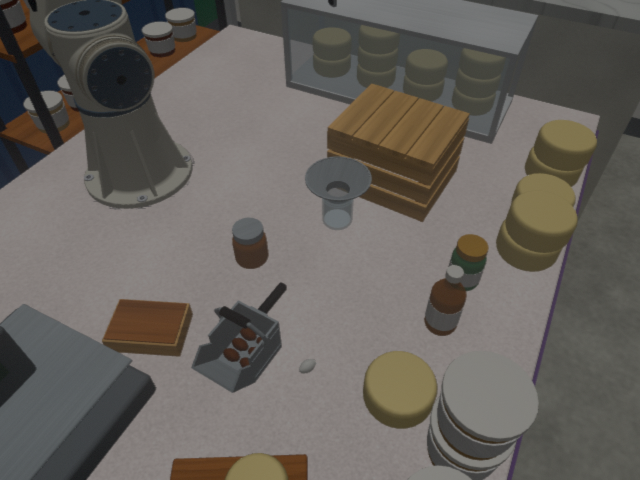

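View pics/top0.png

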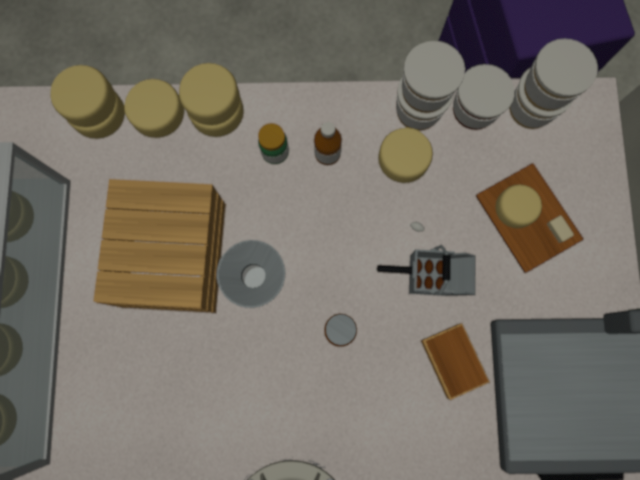

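View pics/wrist0.png

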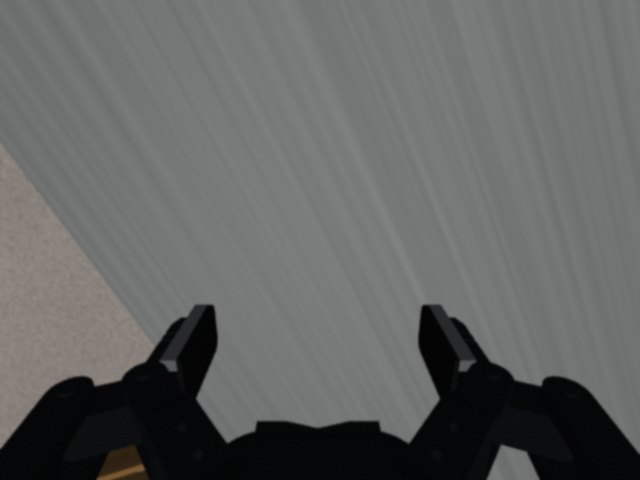

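The top view shows the scuttle at (440,270) with its nose to -y, the crate at (160,245) and the funnel/jar at (252,273). A white decoy pecan lies outside the scuttle at (418,226). The only other jars are sweets (340,330), pickles (272,142) and honey (328,142). Next come enlarged crops.

```bash
python3 - <<'E'
import cv2
t=cv2.imread("pics/top0.png"); s=cv2.imread("pics/scene0.png")
cv2.imwrite("pics/c1.png",cv2.resize(t[220:320,360:500],None,fx=5.6,fy=5.6,interpolation=cv2.INTER_CUBIC))
cv2.imwrite("pics/c2.png",cv2.resize(t[165:325,85:295],None,fx=3.6,fy=3.6,interpolation=cv2.INTER_CUBIC))
cv2.imwrite("pics/c3.png",cv2.resize(s[270:400,180:330],None,fx=4.5,fy=4.5,interpolation=cv2.INTER_CUBIC))
cv2.imwrite("pics/c4.png",cv2.resize(s[80:240,300:480],None,fx=3.6,fy=3.6,interpolation=cv2.INTER_CUBIC))
E
```

```text
(no output)
```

View pics/c1.png

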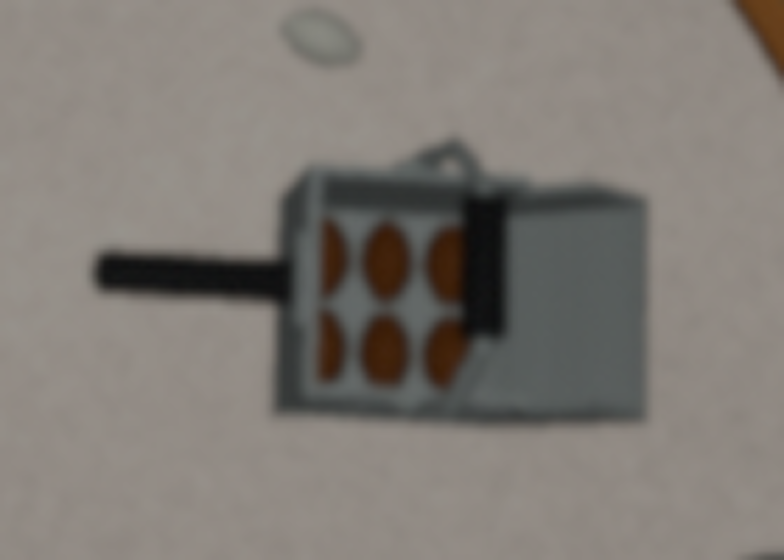

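View pics/c2.png

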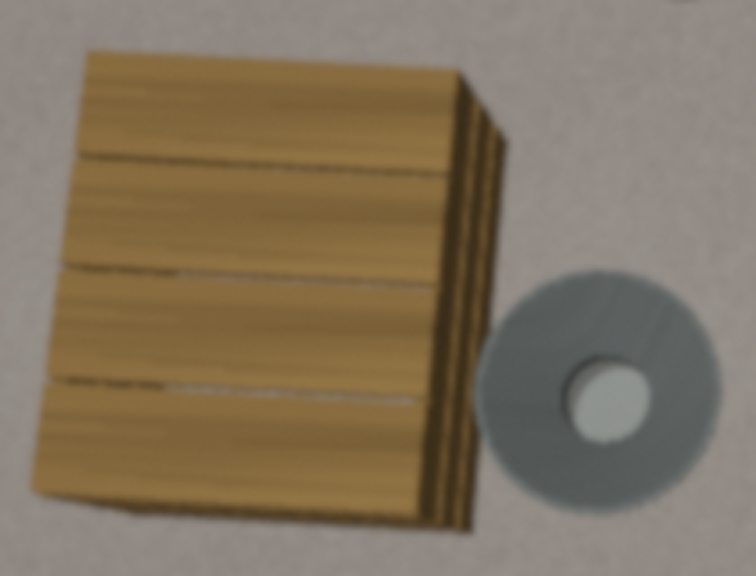

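View pics/c3.png

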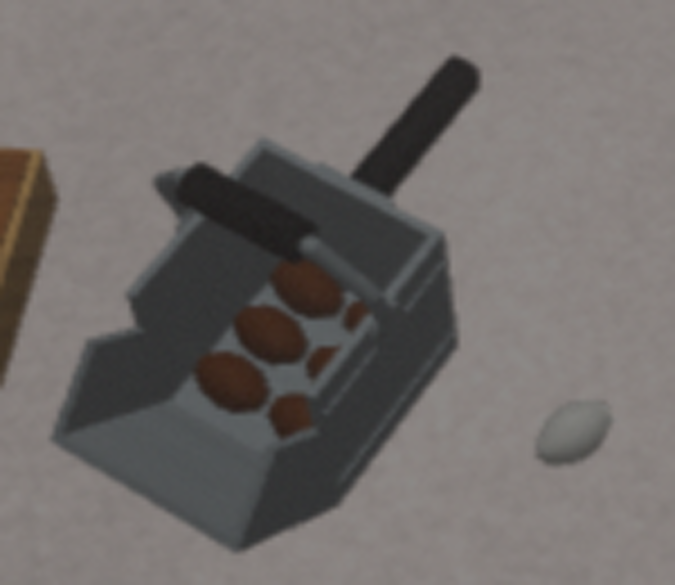

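View pics/c4.png

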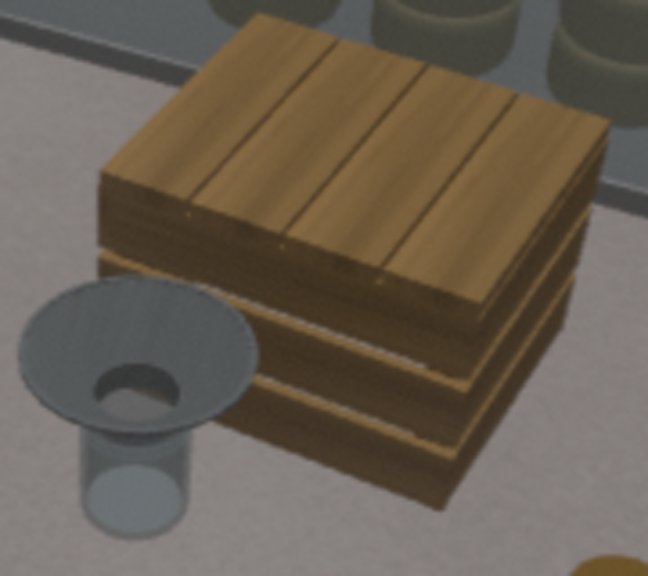

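```bash
cat > h.py <<'E'
import numpy as np
from rig import r, grab_frame, camera_params
from scipy.optimize import least_squares
from scipy.spatial.transform import Rotation as R
CP={n:camera_params(n) for n in ["scene","top","wrist"]}
def proj(n,P,pose=None):
    c=CP[n]; T=c["pose"] if pose is None else pose
    P=np.atleast_2d(P); p=(P-T[:3,3])@T[:3,:3]
    f=240/np.tan(np.radians(c["vertical_fov"]/2))
    return np.c_[c["cx"]+f*p[:,0]/p[:,2],c["cy"]+f*p[:,1]/p[:,2]]
def tcp():
    s=r.sense(); return s["eef_pos"],R.from_euler("xyz",s["tcp_rot"]).as_matrix(),s
def wristpose():
    p,M,_=tcp(); T=np.eye(4);T[:3,:3]=M;T[:3,3]=p
    return T@CP["wrist"]["tool_from_camera"]
def ray(n,uv,pose=None):
    c=CP[n];T=c["pose"] if pose is None else pose
    f=240/np.tan(np.radians(c["vertical_fov"]/2))
    d=T[:3,:3]@np.array([(uv[0]-c["cx"])/f,(uv[1]-c["cy"])/f,1]); return T[:3,3],d
def onz(n,uv,z,pose=None):
    o,d=ray(n,uv,pose); return o+d*(z-o[2])/d[2]
def fit(pts,x0,zf=None):
    # pts: list of (cam,local,uv); x=[x,y,yaw]
    def f(x):
        c,s=np.cos(x[2]),np.sin(x[2]);out=[]
        for n,l,uv in pts:
            P=[x[0]+c*l[0]-s*l[1],x[1]+s*l[0]+c*l[1],l[2]]
            out+=list(proj(n,P)[0]-uv)
        return np.array(out)
    q=least_squares(f,x0,loss="soft_l1"); return q.x,f(q.x).reshape(-1,2)
E
python3 - <<'E'
from h import *
np.set_printoptions(precision=2,suppress=True)
t1=lambda u,v:np.array([360+u/5.6,220+v/5.6]); s3=lambda u,v:np.array([180+u/4.5,270+v/4.5])
t2=lambda u,v:np.array([85+u/3.6,165+v/3.6]); s4=lambda u,v:np.array([300+u/3.6,80+v/3.6])
pts=[("top",(-116,0,74),t1(97,272)),("top",(-44,0,74),t1(285,280)),("top",(90,42,50),t1(645,198)),("top",(90,-42,50),t1(645,418)),
("scene",(-40,42,80),s3(443,235)),("scene",(-40,-42,80),s3(262,140)),("scene",(90,42,50),s3(238,550)),("scene",(90,-42,50),s3(55,438)),("scene",(-116,0,74),s3(465,68))]
x,e=fit(pts,[320,-250,-1.6]);print("scuttle",x,e.tolist())
pts=[("top",(100,120,165),t2(458,70)),("top",(100,-120,165),t2(420,517)),("top",(-100,120,165),t2(87,52)),("top",(-100,-120,165),t2(35,490)),
("scene",(100,120,165),s4(480,303)),("scene",(100,-120,165),s4(100,172)),("scene",(-100,120,165),s4(610,122)),("scene",(-100,-120,165),s4(262,13))]
x,e=fit(pts,[350,270,-1.6]);print("crate",x,e.tolist())
print("funnel",onz("top",t2(598,391),120),onz("scene",s4(138,355),120),"jar",onz("scene",s4(134,495),0))
def tri(a,b):
    (o1,d1),(o2,d2)=ray("top",a),ray("scene",b)
    k=np.linalg.lstsq(np.c_[d1,-d2],o2-o1,rcond=None)[0]; return o1+k[0]*d1,o2+k[1]*d2
print("bail",tri(t1(485,266),s3(250,212)))
for n,uv in dict(sweets=(340,329),honey=(328,133),pickles=(272,135),cheese=(406,153)).items(): print(n,onz("top",uv,dict(sweets=85,honey=150,pickles=100,cheese=55)[n]))
p,M,_=tcp();print(p,M)
E
```

```text
scuttle [ 497.12 -296.04   17.21] [[-1.0590212992397596, -1.9786246287545168], [0.9558593304422516, -1.3809213815774228], [0.16740206608142216, -1.4886422750276722], [-0.13718129476023933, -0.3531531203730083], [-0.01570980308599701, -1.3125222728489803], [-0.5903812153578656, -1.3964545249124853], [-0.6312997649292527, 0.4653408849396783], [-1.777102201240325, 0.2920949425322874], [-0.06113195114824066, -3.58596853063068]]
crate [547.15 244.79  -1.63] [[0.5721481108301134, -2.5550360094857467], [-0.24742754399341038, -1.5489556709507042], [0.4741983983359148, -2.5110122160727997], [-0.8211381314941661, 0.34172441472736637], [-0.09267894911948815, 3.240831028961111e-05], [-2.3192387560119414, -0.8383249431658868], [-0.3647312276613661, -0.9566316893942997], [-3.363098697906196, -0.7455490027195424]]
funnel [487.98  67.42 120.  ] [494.03  64.92 120.  ] jar [489.17  74.18   0.  ]
bail (array([ 494.27, -310.89,  126.65]), array([ 497.41, -308.17,  126.49]))
sweets [ 380.73 -104.3    85.  ]
honey [762.5 -85.7 150. ]
pickles [779.63  29.9  100.  ]
cheese [ 752.43 -253.08   55.  ]
[273.28 561.69 230.72] [[-0.    0.44  0.9 ]
 [-0.    0.9  -0.44]
 [-1.   -0.    0.  ]]
```

```bash
cat >> h.py <<'E'
def Rtool(xd,yd):
    x=np.array(xd,float);x/=np.linalg.norm(x);y=np.array(yd,float);y-=x*(x@y);y/=np.linalg.norm(y)
    return np.c_[x,y,np.cross(x,y)]
def rel(P,M2):
    p,M,_=tcp()
    d=M.T@(np.array(P)-p); rv=np.degrees(R.from_matrix(M.T@M2).as_rotvec())
    return np.round(np.r_[d,rv],2)
E
python3 - <<'E'
from h import *
print(rel([480,75,300],Rtool([0,0,-1],[0,1,0])).tolist())
E
```

```text
[-68.9, -347.29, 398.81, -25.94, -0.01, 0.06]
```

Call:
drive_tool:
  rows: [-69,-80,60,-10,0,0,100,-69,-120,120,-20,0,0,100,-69,-150,170,-26,0,0,100,-69,-190,220,-26,0,0,100,-69,-230,265,-26,0,0,100,-69,-270,310,-26,0,0,100,-69,-310,355,-26,0,0,100,-69,-347,399,-26,0,0,100,-69,-347,399,-26,0,0,100,-69,-347,399,-26,0,0,100]

```text
clock: 1.4
eef_pos: [481.0, 72.6, 299.9]
tcp_rot: [-1.903, 1.569, -1.906]
contact_force: [-0.2, 1.4, -0.0]
opening: 0.999
```

```bash
python3 - <<'E'
from h import *
import cv2
print(r.sense()["clock"],tcp()[0],r.sense()["qpos"]); T=wristpose(); np.save("w1.npy",T)
cv2.imwrite("pics/w1.png",grab_frame("wrist")[:,:,::-1])
print(rel([495,-300,300],Rtool([0,0,-1],[0,1,0])).tolist())
E
```

```text
1.4 [481.01883163  72.62188921 299.92119513] [ 1.47788508e-01  6.92627666e-02  1.83733474e+00 -1.54585425e-03
  1.23576053e+00 -1.41959375e+00]
[0.16, -374.0, 15.35, -0.11, -0.06, 0.05]
```

View pics/w1.png

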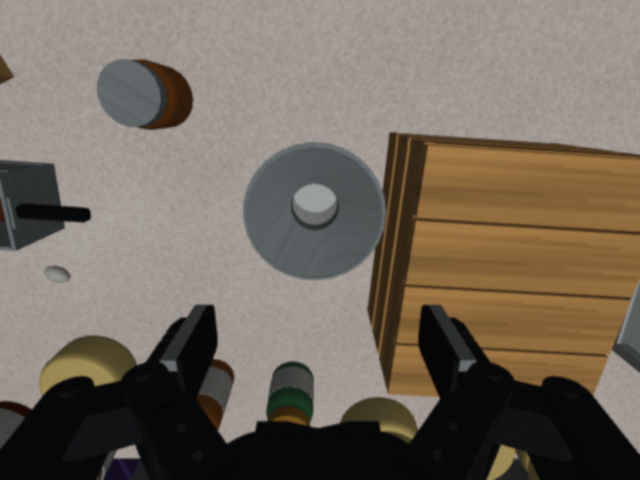

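Funnel rim circle is centred at about (314.5,210.5). The crate's top pouring edge runs from (427,142) to (388,394).

```bash
python3 - <<'E'
from h import *
T=np.load("w1.npy")
def circ(x):
    a=np.linspace(0,2*np.pi,180); q=proj("wrist",np.c_[x[0]+65*np.cos(a),x[1]+65*np.sin(a),0*a+x[2]],T)
    return q
f=lambda x:np.r_[circ([*x,120]).min(0)-[244,142],circ([*x,120]).max(0)-[385,279]]
q=least_squares(f,[490,68]);print("funnel",q.x,f(q.x))
A=onz("wrist",(427,142),165,T);B=onz("wrist",(388,394),165,T);print(A,B,np.linalg.norm(A-B))
C=onz("wrist",(416,217),165,T);D=onz("wrist",(405,286),165,T);E=onz("wrist",(397,345),165,T)
print(C,D,E)
t=B-A;print("yaw",np.arctan2(-t[0],t[1]),"mid",(A+B)/2)
n=np.array([t[1],-t[0]])/np.hypot(*t[:2]); print("n",n)
d=q.x-((A+B)/2)[:2]; print("beyond",d@n,"lat",d@(t[:2]/np.hypot(*t[:2])))
E
```

```text
funnel [487.45006328  67.52153501] [ 1.23200798  1.38479699 -1.23154347 -1.96933659]
[417.88066569 153.47728542 165.        ] [656.68830653 138.64909431 165.        ] 239.26755855986906
[476.94528121 150.30180613 165.        ] [539.27995871 146.18714189 165.        ] [600.00374156 143.47659459 165.        ]
yaw -1.632809327553527 mid [537.28448611 146.06318986 165.        ]
n [-0.06197326 -0.99807781]
beyond 81.47908461497897 lat -44.8711490428434
```

Call:
drive_tool:
  rows: [0,-45,2,0,0,0,100,0,-90,4,0,0,0,100,0,-140,6,0,0,0,100,0,-190,8,0,0,0,100,0,-240,10,0,0,0,100,0,-290,12,0,0,0,100,0,-335,14,0,0,0,100,0,-374,15,0,0,0,100,0,-374,15,0,0,0,100,0,-374,15,0,0,0,100]

```text
clock: 2.7
eef_pos: [494.8, -298.5, 299.8]
tcp_rot: [3.006, 1.569, 3.005]
contact_force: [0.1, -0.2, -0.1]
opening: 0.997
```

```bash
python3 - <<'E'
from h import *
import cv2
print(r.sense()["clock"],tcp()[0],r.sense()["qpos"]); T=wristpose(); np.save("w2.npy",T)
cv2.imwrite("pics/w2.png",grab_frame("wrist")[:,:,::-1])
E
```

```text
2.7 [ 494.79699007 -298.47868203  299.84909064] [-5.45004508e-01  2.21973472e-01  1.65686073e+00 -6.82380253e-04
  1.26426371e+00 -2.11428576e+00]
```

View pics/w2.png

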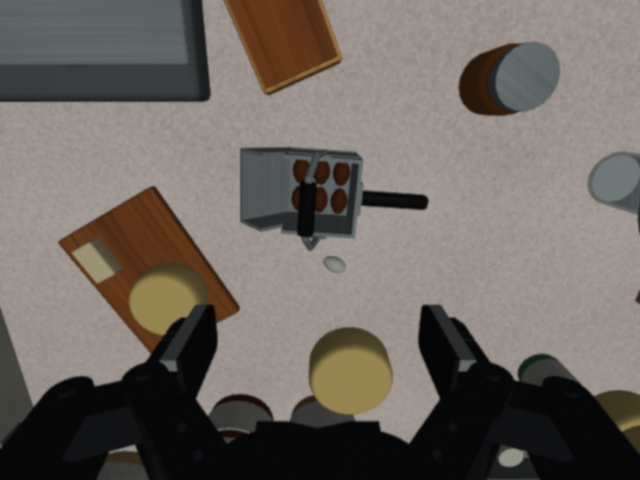

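```bash
python3 - <<'E'
import cv2
t=cv2.imread("pics/w2.png")
cv2.imwrite("pics/c5.png",cv2.resize(t[130:290,230:440],None,fx=3.8,fy=3.8,interpolation=cv2.INTER_CUBIC))
E
```

```text
(no output)
```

View pics/c5.png

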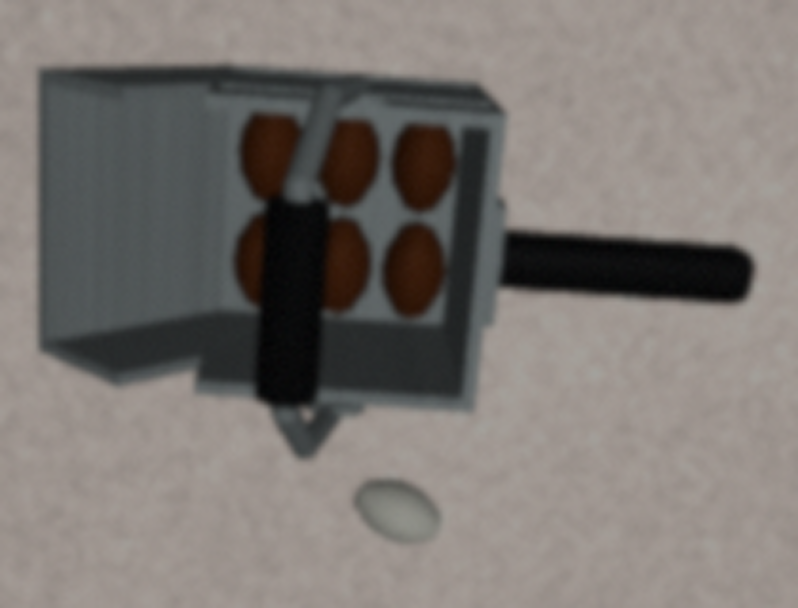

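```bash
python3 - <<'E'
from h import *
np.set_printoptions(precision=2,suppress=True)
T=np.load("w2.npy"); w=lambda u,v:np.array([230+u/3.8,130+v/3.8])
CP["w2"]=dict(CP["wrist"],pose=T)
pts=[("w2",(-116,0,74),w(750,274)),("w2",(90,42,50),w(42,350)),("w2",(90,-42,50),w(42,70)),("w2",(-40,42,80),w(470,408)),("w2",(-40,-42,80),w(503,110))]
x,e=fit(pts,[497,-296,-1.63]);print("scuttle",x,e.tolist())
for z in (128,130): print(onz("w2",w(291,302),z), onz("w2",w(297,200),z),onz("w2",w(287,403),z))
E
```

```text
scuttle [ 494.02 -297.71   -1.63] [[1.700453518142183, 0.3628733173194689], [-1.3428512269178725, 0.34484914836170333], [-2.220353229314952, -0.44618537706165284], [0.9471872763633087, 0.16374836024414208], [0.09568225196215963, -0.11739319402983028]]
[ 494.02 -310.37  128.  ] [ 469.33 -308.68  128.  ] [ 519.72 -311.65  128.  ]
[ 493.48 -310.31  130.  ] [ 468.95 -308.63  130.  ] [ 519.02 -311.58  130.  ]
```

```bash
python3 - <<'E'
from h import *
print(rel([494,-310.5,109],Rtool([0,0,-1],[0.062,.998,0])).tolist())
E
```

```text
[191.02, -12.15, -0.57, 3.51, -0.08, 0.01]
```

Call:
drive_tool:
  rows: [30,-4,-0.5,1.5,0,0,100,65,-8,-0.5,2.5,0,0,100,100,-12,-0.5,3.5,0,0,100,135,-12,-0.5,3.5,0,0,100,165,-12,-0.5,3.5,0,0,100,185,-12,-0.5,3.5,0,0,100,191,-12,-0.5,3.5,0,0,100,191,-12,-0.5,3.5,0,0,100]

```text
clock: 3.75
eef_pos: [494.4, -309.6, 109.3]
tcp_rot: [-3.117, 1.569, 3.105]
contact_force: [0.2, 0.8, 0.4]
opening: 1.003
```

Call:
drive_tool:
  rows: [0,0,0,0,0,0,0,0,0,0,0,0,0,0,0,0,0,0,0,0,0,0,0,0,0,0,0,0,0,0,0,0,0,0,0,0,0,0,0,0,0,0]
  newtons: 50

```text
clock: 4.5
eef_pos: [494.5, -309.8, 109.6]
tcp_rot: [-2.879, 1.57, -2.94]
contact_force: [-2.1, -0.6, 5.3]
opening: 0.173
```

```bash
python3 - <<'E'
from h import *
import cv2
s=r.sense();print(s["clock"],s["eef_pos"],s["tcp_rot"],s["opening"],s["contact_force"])
cv2.imwrite("pics/s2.png",cv2.resize(grab_frame("scene")[220:420,130:380,::-1],None,fx=3,fy=3))
E
```

```text
4.5 [ 494.46735108 -309.78563586  109.64839404] [-2.87937645  1.56967236 -2.94033992] 0.17312565378934025 [-2.07531374 -0.55500857  5.27149018]
```

View pics/s2.png

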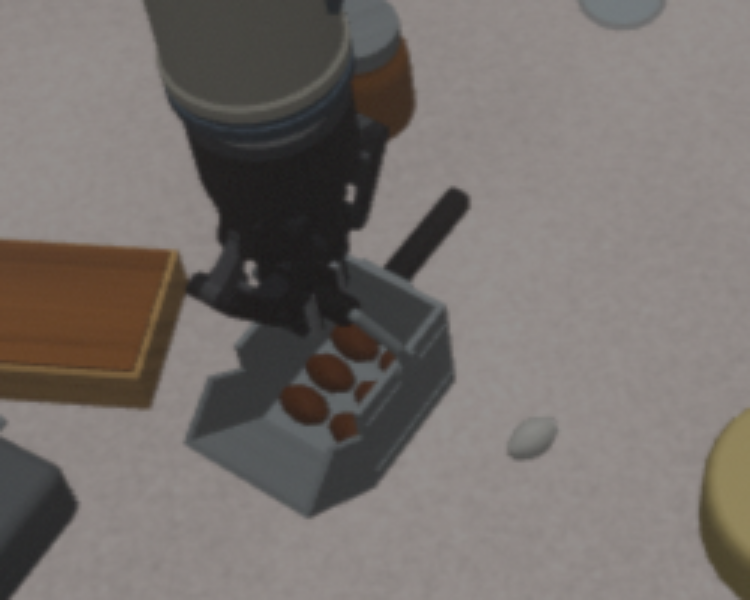

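Call:
drive_tool:
  rows: [-3,0,0,0,0,0,0,-10,0,0,0,0,0,0,-20,0,0,0,0,0,0,-33,0,0,0,0,0,0,-47,0,0,0,0,0,0,-60,0,0,0,0,0,0,-70,0,0,0,0,0,0,-77,0,0,0,0,0,0,-80,0,0,0,0,0,0,-80,0,0,0,0,0,0]

```text
clock: 5.8
eef_pos: [494.5, -309.7, 189.6]
tcp_rot: [-2.931, 1.57, -2.992]
contact_force: [0.5, 0.7, -6.1]
opening: 0.165
```

```bash
python3 - <<'E'
from h import *
import cv2
s=r.sense();print(s["clock"],s["eef_pos"],s["opening"],s["contact_force"])
cv2.imwrite("pics/s3.png",cv2.resize(grab_frame("scene")[200:400,130:380,::-1],None,fx=3,fy=3))
M=Rtool([0,0,-1],[0.062,.998,0])
print(rel([495.5,-309.8,315],M),rel([495.5,179.7,315],M))
E
```

```text
5.8 [ 494.51756611 -309.7152069   189.58103305] 0.16540056644493537 [ 0.4545902   0.65963054 -6.13810672]
[-1.2568e+02 -9.0000e-02  9.2000e-01  6.0000e-02 -9.0000e-02  0.0000e+00] [-1.2565e+02  4.8850e+02 -2.8900e+01  6.0000e-02 -9.0000e-02  0.0000e+00]
```

View pics/s3.png

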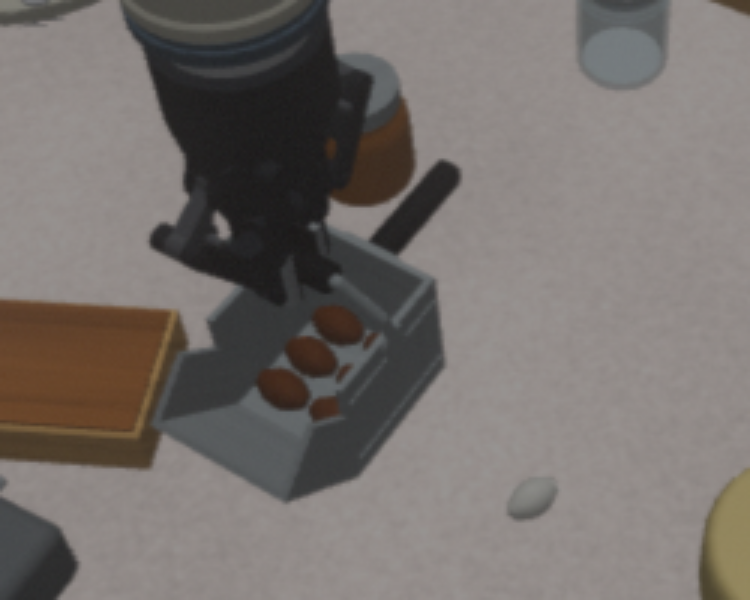

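Call:
drive_tool:
  rows: [-10,2,0,0,0,0,0,-26,8,-0.5,0,0,0,0,-45,20,-1,0,0,0,0,-65,38,-2,0,0,0,0,-85,60,-3.5,0,0,0,0,-103,86,-5,0,0,0,0,-116,113,-6.5,0,0,0,0,-123,138,-8,0,0,0,0,-126,158,-9.5,0,0,0,0,-126,172,-10,0,0,0,0]

```text
clock: 7.1
eef_pos: [494.9, -135.9, 315.9]
tcp_rot: [-2.995, 1.57, -3.055]
contact_force: [-0.2, -1.0, -7.1]
opening: 0.167
```

```bash
python3 - <<'E'
from h import *
s=r.sense();print(s["clock"],s["eef_pos"],s["opening"],s["contact_force"])
M=Rtool([0,0,-1],[0.062,.998,0])
print(rel([495.5,179.7,315],M))
E
```

```text
7.1 [ 494.94803623 -135.85456894  315.851912  ] 0.16702412316783688 [-0.22350341 -0.96224202 -7.05722317]
[ 8.2000e-01  3.1502e+02 -1.8390e+01  1.1000e-01 -6.0000e-02  1.0000e-02]
```

Call:
drive_tool:
  rows: [0,10,-0.5,0,0,0,0,0,30,-2,0,0,0,0,0,60,-3.5,0,0,0,0,0,98,-6,0,0,0,0,0,140,-8,0,0,0,0,0,182,-10.5,0,0,0,0,0,222,-13,0,0,0,0,0,257,-15,0,0,0,0,0,285,-17,0,0,0,0,0,303,-18,0,0,0,0]

```text
clock: 8.35
eef_pos: [495.0, 168.8, 315.4]
tcp_rot: [-2.841, 1.569, -2.9]
contact_force: [0.6, -1.4, -5.6]
opening: 0.169
```

Call:
drive_tool:
  rows: [5,8,0,0,0,0,0,12,10,0,0,0,0,0,16,10,0,0,0,0,0,18,10,0,0,0,0,0]

```text
clock: 8.85
eef_pos: [495.4, 178.1, 297.0]
tcp_rot: [-2.723, 1.568, -2.783]
contact_force: [0.0, 0.2, -5.8]
opening: 0.167
```

```bash
python3 - <<'E'
from h import *
import cv2
s=r.sense();print(s["clock"],s["eef_pos"],s["opening"],s["contact_force"])
M=Rtool([0,0,-1],[0.062,.998,0])
print(rel([495.5,179.7,275],M)); np.save("w3.npy",wristpose())
cv2.imwrite("pics/s4.png",cv2.resize(grab_frame("scene")[30:240,270:490,::-1],None,fx=2.8,fy=2.8))
cv2.imwrite("pics/w4.png",grab_frame("wrist")[:,:,::-1])
E
```

```text
8.85 [495.42349016 178.06287867 296.95939698] 0.16724377546344982 [ 5.40277655e-04  1.55070587e-01 -5.84307255e+00]
[21.96  1.66  0.03  0.1  -0.12  0.06]
```

View pics/s4.png

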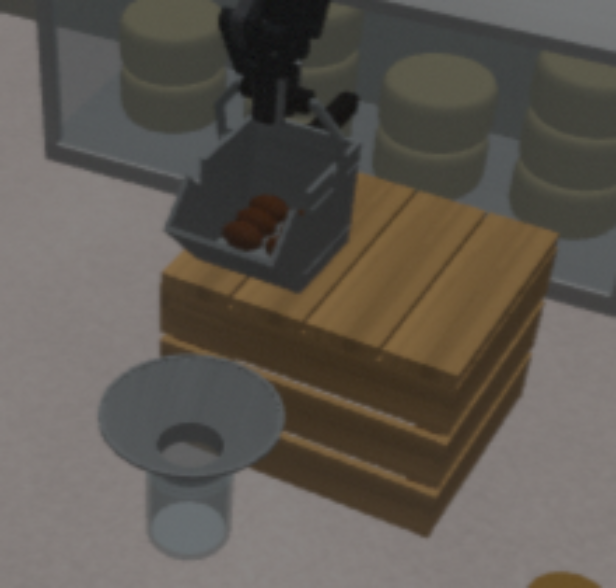

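View pics/w4.png

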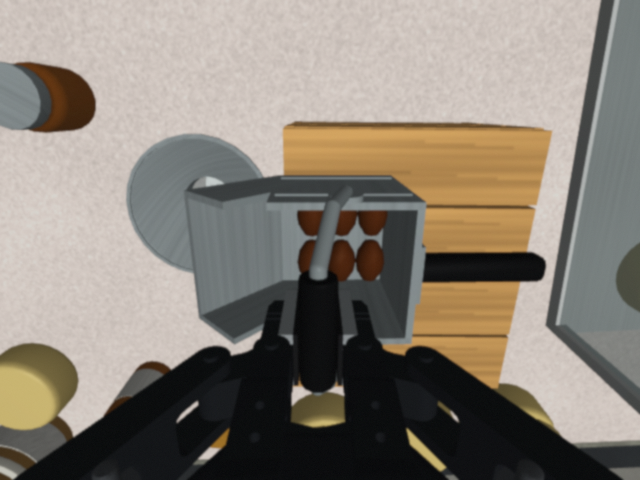

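```bash
python3 - <<'E'
from h import *
np.set_printoptions(precision=2,suppress=True)
CP["w"]=dict(CP["wrist"],pose=np.load("w3.npy")); z=187
pts=[("w",(-116,0,74+z),(545,267)),("w",(90,42,50+z),(204,324)),("w",(90,-42,50+z),(187,190)),("w",(-40,42,80+z),(411,342)),("w",(-40,-42,80+z),(425,203))]
x,e=fit(pts,[497,180,-1.63]);print(x,e.tolist())
print(proj("w",[[495,192-40*1,0+z]]))
A=onz("w",(284,124),165);print(A, onz("w",(549,130),165))
q=lambda x:proj("w",np.c_[x[0]+65*np.cos(a),x[1]+65*np.sin(a),0*a+120])
a=np.linspace(0,2*np.pi,180)
f=lambda x:[q(x).min(0)[0]-127,q(x).min(0)[1]-133.5]
print(least_squares(f,[488,67]).x)
E
```

```text
[494.89 190.04  -1.61] [[9.357445828968252, 2.1862931694799386], [-1.1616521555307315, -6.088840685274306], [-2.2250931644578884, 1.7839275124180176], [2.2210786314948336, 0.8765066567973463], [-0.35441860137592585, -3.327113640002352]]
[[285.65 233.45]]
[417.32 155.86 165.  ] [433.43 351.41 165.  ]
[486.34  65.93]
```

Call:
drive_tool:
  rows: [5,1,0,0,0,0,0,10,1.7,0,0,0,0,0,15,1.7,0,0,0,0,0,19,1.7,0,0,0,0,0,22,1.7,0,0,0,0,0,23,1.7,0,0,0,0,0,23.5,1.7,0,0,0,0,0]

```text
clock: 9.82
eef_pos: [495.9, 179.6, 274.8]
tcp_rot: [-2.139, 1.569, -2.199]
contact_force: [-3.0, -4.7, 8.8]
opening: 0.167
```

Call:
drive_tool:
  rows: [-0.8,0,0,0,0,0,0,-0.8,0,0,0,0,0,30,-0.8,0,0,0,0,0,60,-0.8,0,0,0,0,0,100,-0.8,0,0,0,0,0,100,-0.8,0,0,0,0,0,100,-15,0,0,0,0,0,100,-40,0,0,0,0,0,100,-75,0,0,0,0,0,100,-110,0,0,0,0,0,100]

```text
clock: 11.08
eef_pos: [496.0, 179.7, 386.9]
tcp_rot: [-1.642, 1.57, -1.702]
contact_force: [0.2, 0.7, 0.8]
opening: 0.998
```

```bash
python3 - <<'E'
from h import *
import cv2
s=r.sense();print(s["clock"],s["eef_pos"],s["opening"],s["contact_force"],s["qpos"])
np.save("w5.npy",wristpose())
cv2.imwrite("pics/s5.png",cv2.resize(grab_frame("scene")[30:240,270:490,::-1],None,fx=2.8,fy=2.8))
cv2.imwrite("pics/w5.png",grab_frame("wrist")[:,:,::-1])
E
```

```text
11.075 [495.95849579 179.72841395 386.93839695] 0.997774266702431 [0.16024914 0.67230944 0.78185139] [ 3.45279462e-01  8.33596571e-02  1.63489314e+00 -7.10733470e-04
  1.42370282e+00 -1.16537275e+00]
```

View pics/s5.png

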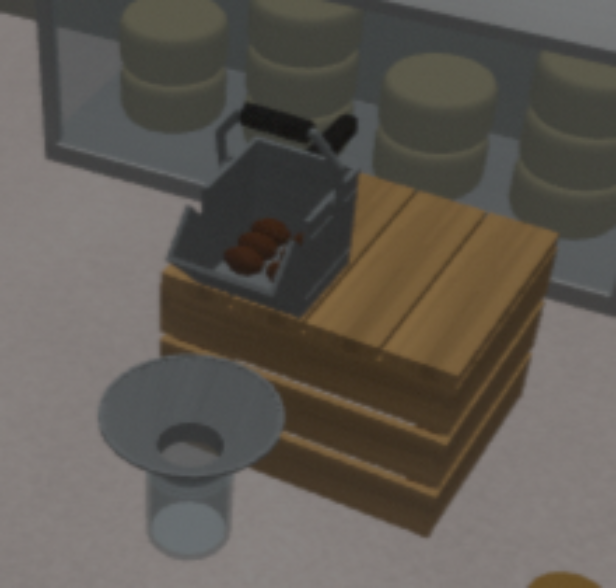

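View pics/w5.png

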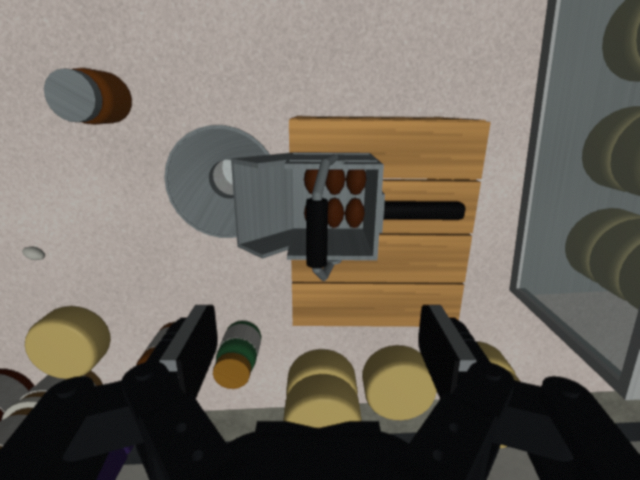

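```bash
python3 - <<'E'
import cv2
t=cv2.imread("pics/w5.png")
cv2.imwrite("pics/c6.png",cv2.resize(t[100:340,155:505],None,fx=2.28,fy=2.28,interpolation=cv2.INTER_CUBIC))
E
```

View pics/c6.png

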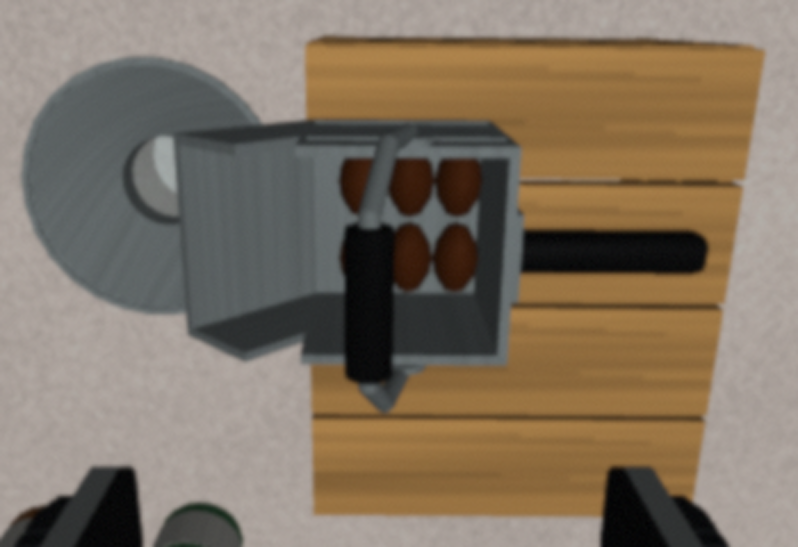

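```bash
python3 - <<'E'
from h import *
np.set_printoptions(precision=2,suppress=True)
CP["w"]=dict(CP["wrist"],pose=np.load("w5.npy")); z=165
w=lambda u,v:np.array([155+u/2.28,100+v/2.28])
pts=[("w",(-116,0,74+z),w(706,251)),("w",(-42,0,74+z),w(523,251)),("w",(90,42,50+z),w(190,335)),("w",(90,-42,50+z),w(176,134)),("w",(-40,42,80+z),w(507,362)),("w",(-40,-42,80+z),w(519,148))]
sx,e=fit(pts,[497,180,-1.63]);print("scuttle",sx,e.tolist())
pts=[("w",(100,-120,z),w(308,42)),("w",(-100,-120,z),w(763,48)),("w",(100,120,z),w(316,515)),("w",(-100,120,z),w(693,515))]
cx,e=fit(pts,[545,245,-1.63]);print("crate",cx,e.tolist())
a=np.linspace(0,2*np.pi,180)
q=lambda x:proj("w",np.c_[x[0]+65*np.cos(a),x[1]+65*np.sin(a),0*a+120])
f=lambda x:[q(x).min(0)[0]-w(23,0)[0],q(x).min(0)[1]-w(0,55)[1],q(x).max(0)[1]-w(0,313)[1]]
fu=least_squares(f,[488,67]).x;print("funnel",fu)
def loc(p,o): 
    c,s=np.cos(o[2]),np.sin(o[2]);d=np.array(p)-o[:2];return np.array([c*d[0]+s*d[1],-s*d[0]+c*d[1]])
print("funnel in crate",loc(fu,cx),"toe in crate",loc(sx[:2]+40*np.array([np.cos(sx[2]),np.sin(sx[2])]),cx),"funnel in scuttle",loc(fu,sx))
print("tail",onz("w",w(706,251),z+74),onz("w",w(523,251),z+74))
E
```

```text
scuttle [491.31 190.63  -1.62] [[5.571827794744593, 0.08991825997242131], [-1.9827049672862813, 0.7997620347161387], [-1.9267223065183146, 1.1384510829958288], [-3.8000193743591524, -0.6182374969297086], [1.4411223959322683, 0.7895641284292765], [1.249436546839263, -3.3559693385906257]]
crate [542.23 245.81  -1.64] [[-1.1590418507840354, -0.41614077015641726], [4.523482223794872, -0.8979851345420542], [-1.3994915401634103, 3.4786092449754165], [0.6502309771180421, 4.995837859339645]]
funnel [483.46  66.82]
funnel in crate [182.68 -46.05] toe in crate [ 98.61 -46.17] funnel in scuttle [124.05  -1.44]
tail [496.95 301.78 239.  ] [492.89 234.25 239.  ]
```

```bash
cat >> h.py <<'E'
n=np.array([-.06,-.998,0]);n/=np.linalg.norm(n);ys=np.cross([0,0,1],n)
def Mt(deg): # tool tilted: deg back of vertical
    a=np.radians(deg); return Rtool(n*np.sin(a)-np.array([0,0,1])*np.cos(a),ys)
E
python3 - <<'E'
from h import *
M=Mt(40);print(M,ys)
v=rel([500,333,370],M);print(v.tolist())
G=np.array([500.4,281,231]);print("pre",rel(G+19*M[:,0]-90*M[:,0],M).tolist())
# fractions
E
```

```text
[[-3.85748952e-02  9.98197663e-01 -4.59717699e-02]
 [-6.41629090e-01 -6.00118835e-02 -7.64663773e-01]
 [-7.66044443e-01 -6.55852125e-18  6.42787610e-01]] [ 0.99819766 -0.06001188  0.        ]
[20.15, 152.51, -6.91, 85.86, -31.11, -31.63]
pre [104.77, 146.11, -3.9, 85.86, -31.11, -31.63]
```

Call:
drive_tool:
  rows: [-5,10,0,8.6,-3.1,-3.2,100,-5,30,0,17.2,-6.2,-6.3,100,0,50,-1,25.8,-9.3,-9.5,100,0,70,-2,34.3,-12.4,-12.7,100,5,90,-3,42.9,-15.6,-15.8,100,10,110,-4,51.5,-18.7,-19,100,15,130,-5,60.1,-21.8,-22.1,100,18,145,-6,68.7,-24.9,-25.3,100,20,152,-7,77.3,-28,-28.5,100,20,152,-7,85.9,-31.1,-31.6,100]

```text
clock: 12.42
eef_pos: [499.5, 333.4, 369.7]
tcp_rot: [0.003, 0.871, -1.633]
contact_force: [0.1, -0.2, 0.1]
opening: 1.005
```

```bash
python3 - <<'E'
from h import *
M=Mt(40);s=r.sense();print(s["clock"],s["eef_pos"],s["qpos"])
G=np.array([500.4,281,231]);print("pre",rel(G+19*M[:,0]-80*M[:,0],M).tolist())
E
```

```text
12.425 [499.50910531 333.36995703 369.70208954] [ 0.82134441  0.51956761  1.25073919 -0.44894949  1.91393161  0.85230234]
pre [78.72, 3.92, -49.31, -0.25, 0.1, 0.08]
```

Call:
drive_tool:
  rows: [25,1,-15,0,0,0,100,50,3,-30,0,0,0,100,70,4,-43,0,0,0,100,79,4,-49,0,0,0,100,79,4,-49,0,0,0,100]

```text
clock: 13.05
eef_pos: [502.7, 319.6, 277.5]
tcp_rot: [0.002, 0.87, -1.634]
contact_force: [-0.2, 0.2, -0.5]
opening: 1.0
```

```bash
python3 - <<'E'
from h import *
import cv2
s=r.sense();print(s["clock"],s["eef_pos"],s["qpos"]);np.save("w7.npy",wristpose())
cv2.imwrite("pics/w7.png",grab_frame("wrist")[:,:,::-1])
cv2.imwrite("pics/t7.png",cv2.resize(grab_frame("top")[150:340,50:310,::-1],None,fx=3,fy=3))
E
```

```text
13.05 [502.68757503 319.58982819 277.49767165] [ 0.80563446  0.5714085   1.36738095 -0.43750928  1.75619427  0.91262359]
```

View pics/w7.png

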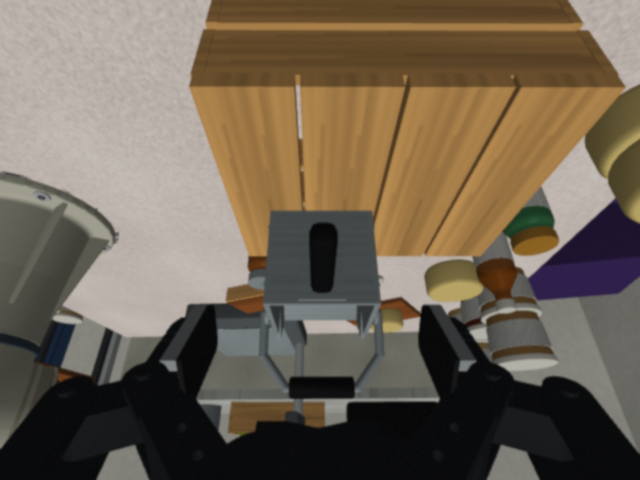

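View pics/t7.png

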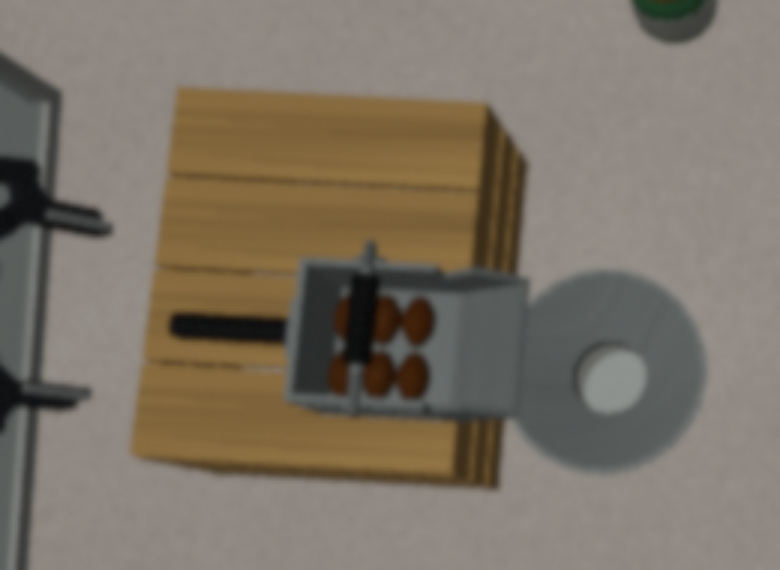

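```bash
python3 - <<'E'
from h import *
CP["w"]=dict(CP["wrist"],pose=np.load("w7.npy"))
o=np.array([495,191,165])
for l in [(-116,0,66),(-40,0,66),(-40,42,0),(-40,-42,0),(-40,42,80),(-40,-42,80)]: print(l,proj("w",o-0+n*l[0]+ys*l[1]+np.array([0,0,l[2]]))[0].round(1))
import cv2
t=cv2.imread("pics/w7.png")
cv2.imwrite("pics/c7.png",cv2.resize(t[190:340,230:420],None,fx=4,fy=4,interpolation=cv2.INTER_CUBIC))
E
```

```text
(-116, 0, 66) [320.3 231.2]
(-40, 0, 66) [320.1 284.9]
(-40, 42, 0) [370.6 210.2]
(-40, -42, 0) [268.9 210.6]
(-40, 42, 80) [379.3 303.1]
(-40, -42, 80) [261.2 303.4]
```

View pics/c7.png

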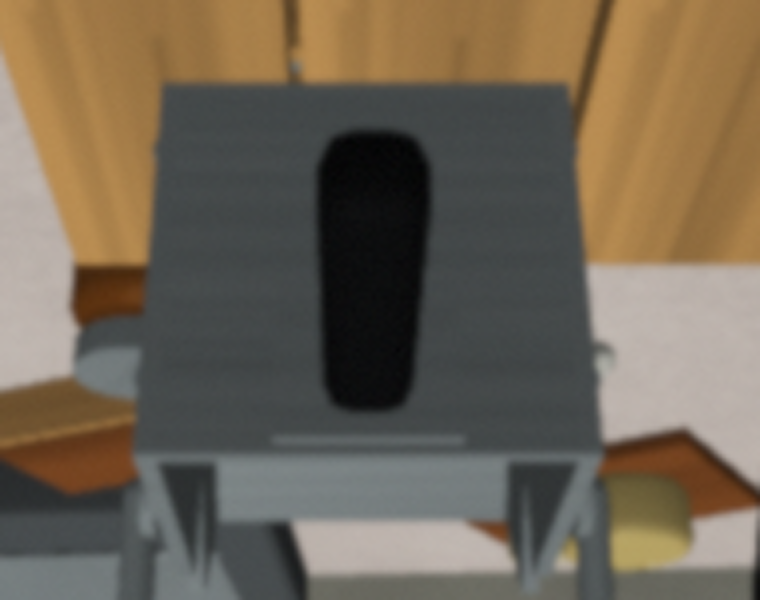

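Call:
drive_tool:
  rows: [20,1,0,0,0,0,100,45,1.3,0,0,0,0,100,65,1.3,0,0,0,0,100,76,1.3,0,0,0,0,100,80,1.3,0,0,0,0,100,80,1.3,0,0,0,0,100]

```text
clock: 13.9
eef_pos: [501.4, 268.7, 217.6]
tcp_rot: [0.005, 0.872, -1.632]
contact_force: [0.5, -0.4, 0.2]
opening: 1.0
```

Call:
drive_tool:
  rows: [0,0,0,0,0,0,60,0,0,0,0,0,0,30,0,0,0,0,0,0,0,0,0,0,0,0,0,0,0,0,0,0,0,0,0,0,0,0,0,0,0,0,0,0,0,0,0,0,0]
  newtons: 40

```text
clock: 14.78
eef_pos: [501.5, 268.9, 217.7]
tcp_rot: [0.005, 0.872, -1.631]
contact_force: [0.8, 0.6, 2.0]
opening: 0.179
```

```bash
python3 - <<'E'
from h import *
import cv2
p,M,s=tcp();print(s["clock"],p,M,s["opening"],s["contact_force"],s["qpos"])
T=np.array([496,191,165])+n*40
c=M.T@(T-p);print("pivot in tool",c)
for d in range(0,75,4):
    A=R.from_rotvec([0,np.radians(d),0]).as_matrix(); print(d,np.round((np.eye(3)-A)@c,1))
cv2.imwrite("pics/s8.png",cv2.resize(grab_frame("scene")[30:240,270:490,::-1],None,fx=2.8,fy=2.8))
E
```

```text
14.775 [501.54471438 268.87176674 217.72735765] [[-0.03867407  0.99793683 -0.0512485 ]
 [-0.64196086 -0.06411604 -0.76405195]
 [-0.76576143  0.00335053  0.64311601]] 0.17931697766378923 [0.82219592 0.63713277 2.04683282] [ 0.75745929  0.57052113  1.50930431 -0.45577682  1.60731992  0.93545455]
pivot in tool [116.30662951  -0.55261354  56.50244111]
0 [0. 0. 0.]
4 [-3.7  0.   8.3]
8 [-6.7 -0.  16.7]
12 [-9.2 -0.  25.4]
16 [-11.1   0.   34.2]
20 [-12.3  -0.   43.2]
24 [-12.9   0.   52.2]
28 [-12.9   0.   61.2]
32 [-12.3   0.   70.2]
36 [-11.   -0.   79.2]
40 [-9.1  0.  88. ]
44 [-6.6  0.  96.7]
48 [ -3.5  -0.  105.1]
52 [  0.2   0.  113.4]
56 [  4.4   0.  121.3]
60 [  9.2   0.  129. ]
64 [ 14.5   0.  136.3]
68 [ 20.3   0.  143.2]
72 [ 26.6   0.  149.7]
```

View pics/s8.png

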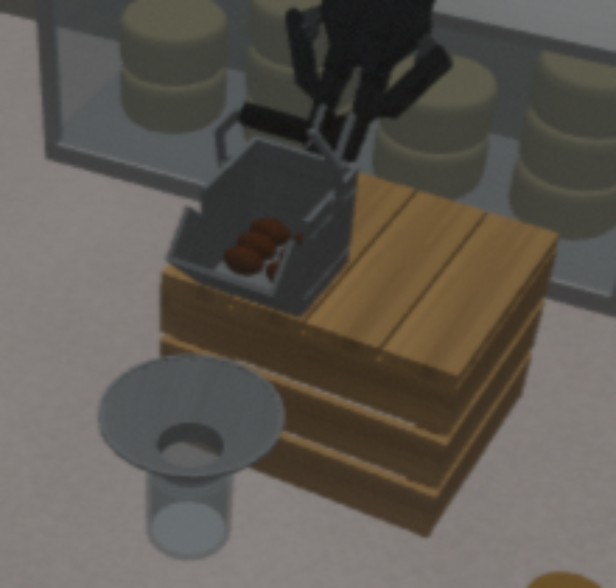

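Call:
drive_tool:
  rows: [-2,0,4,0,2,0,0,-3.7,0,8.3,0,4,0,0,-6.7,0,16.7,0,8,0,0,-9.2,0,25.4,0,12,0,0,-11.1,0,34.2,0,16,0,0,-12.3,0,43.2,0,20,0,0,-12.9,0,52.2,0,24,0,0,-12.9,0,61.2,0,28,0,0,-12.3,0,70.2,0,32,0,0,-11,0,79.2,0,36,0,0]

```text
clock: 16.08
eef_pos: [497.0, 214.8, 277.0]
tcp_rot: [0.044, 1.504, -1.592]
contact_force: [0.5, -0.1, -7.2]
opening: 0.18
```

```bash
python3 - <<'E'
from h import *
import cv2
p,M,s=tcp();print(s["clock"],p,s["opening"],s["contact_force"],s["qpos"])
print(M[:,0],np.degrees(np.arctan2(M[:,0]@n,-M[2,0])))
T=np.array([496,191,165])+n*40
c=M.T@(T-p);print("pivot in tool",c)
for d in range(0,40,4):
    A=R.from_rotvec([0,np.radians(d),0]).as_matrix(); print(d,np.round((np.eye(3)-A)@c,1))
cv2.imwrite("pics/s9.png",cv2.resize(grab_frame("scene")[30:240,270:490,::-1],None,fx=2.8,fy=2.8))
E
```

```text
16.075 [497.01992215 214.752128   277.0456618 ] 0.17976476189128554 [ 0.45330878 -0.08589338 -7.16893627] [ 0.44289688  0.19675908  1.74147125 -0.06333219  1.23396435  0.52993774]
[-0.00143166 -0.06679136 -0.99776594] 3.827747976225646
pivot in tool [116.05351785   0.40147382  56.14709303]
0 [0. 0. 0.]
4 [-3.6  0.   8.2]
8 [-6.7  0.  16.7]
12 [-9.1  0.  25.4]
16 [-11.   -0.   34.2]
20 [-12.2   0.   43.1]
24 [-12.8  -0.   52.1]
28 [-12.8   0.   61.1]
32 [-12.1   0.   70. ]
36 [-10.8   0.   78.9]
```

View pics/s9.png

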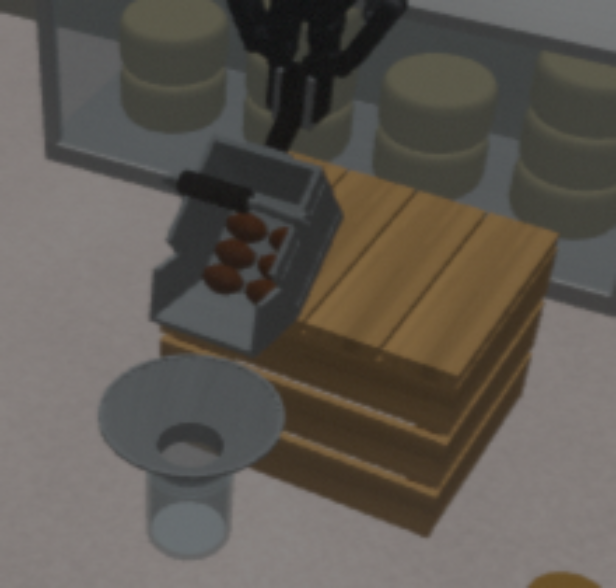

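Call:
drive_tool:
  rows: [1.5,0,0,0,0,0,0,0,0,6,0,3,0,0,-1.8,0,12.3,0,6,0,0,-3.7,0,16.7,0,8,0,0,-4.9,0,21,0,10,0,0,-6.1,0,25.4,0,12,0,0,-7.1,0,29.8,0,14,0,0,-8,0,34.2,0,16,0,0,-8.6,0,38.6,0,18,0,0,-9.2,0,43.1,0,20,0,0]

```text
clock: 17.38
eef_pos: [494.3, 171.5, 290.6]
tcp_rot: [3.127, 1.285, 1.492]
contact_force: [-2.2, 0.3, 3.7]
opening: 0.18
```

```bash
python3 - <<'E'
from h import *
import cv2
p,M,s=tcp();print(s["clock"],p,s["opening"],s["contact_force"],s["qpos"])
print(np.degrees(np.arctan2(M[:,0]@n,-M[2,0])))
cv2.imwrite("pics/s10.png",cv2.resize(grab_frame("scene")[30:240,270:490,::-1],None,fx=2.8,fy=2.8))
E
```

```text
17.375 [494.30297685 171.54170132 290.6001315 ] 0.17955081932242903 [-2.15936738  0.25579632  3.69490227] [0.15049549 0.09935433 1.8564763  0.30697779 1.13764081 0.09190528]
-16.355878430474995
```

View pics/s10.png

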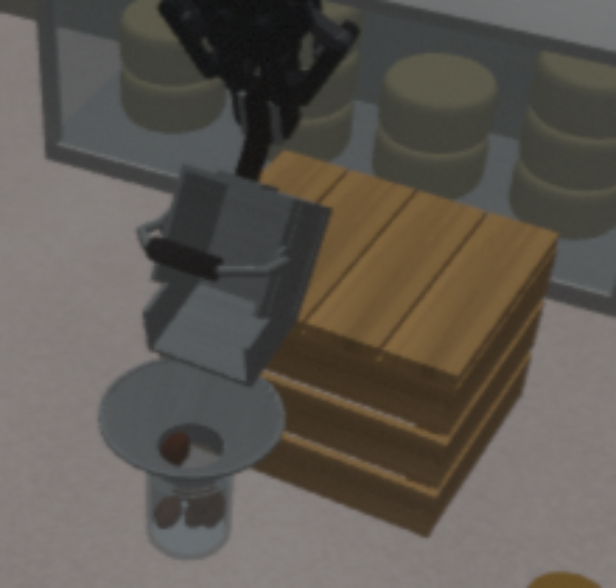

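Four or so pecans are in the jar and one is in the funnel throat at (175,445). I'll tip a little further and look again.

Call:
drive_tool:
  rows: [-0.3,0,4.4,0,2,0,0,-0.3,0,8.8,0,4,0,0,0,0,13,0,6,0,0,0,0,13,0,6,0,0,0,0,13,0,6,0,0,0,0,13,0,6,0,0]

```text
clock: 18.18
eef_pos: [494.6, 160.3, 291.4]
tcp_rot: [3.122, 1.175, 1.488]
contact_force: [-8.1, -1.2, 32.0]
opening: 0.177
```

```bash
python3 - <<'E'
from h import *
import cv2
p,M,s=tcp();print(s["clock"],p,s["contact_force"])
print(np.degrees(np.arctan2(M[:,0]@n,-M[2,0])))
cv2.imwrite("pics/s11.png",cv2.resize(grab_frame("scene")[110:250,280:420,::-1],None,fx=4,fy=4))
cv2.imwrite("pics/t11.png",cv2.resize(grab_frame("top")[200:330,180:330,::-1],None,fx=4,fy=4))
E
```

```text
18.175 [494.64413699 160.32272177 291.40581335] [-8.13758194 -1.15834871 31.96703894]
-22.651455388455098
```

View pics/s11.png

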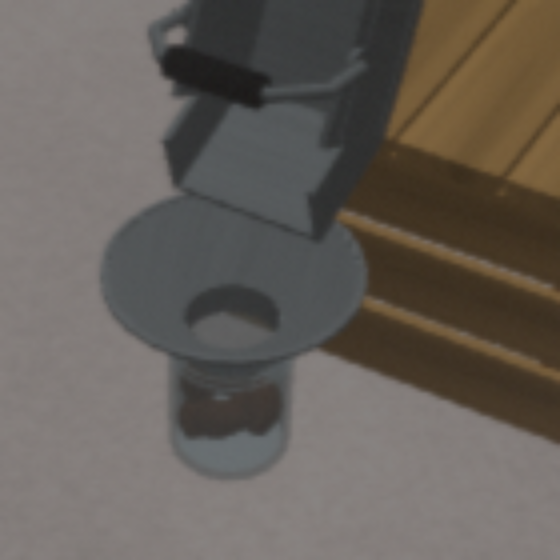

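View pics/t11.png

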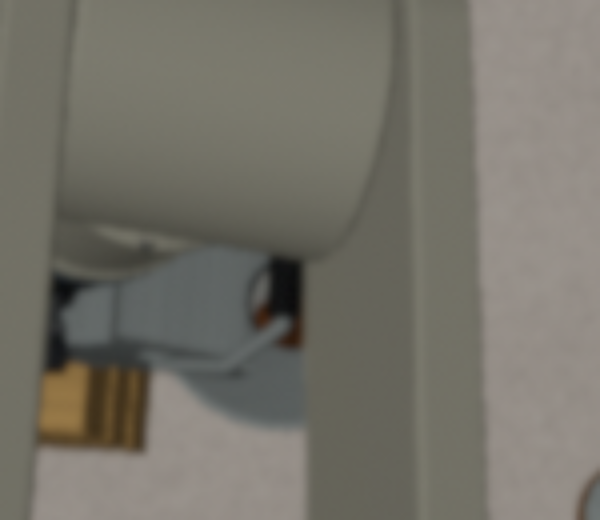

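```bash
cat > back.py <<'E'
from h import *
p0=np.array([501.545,268.872,217.727]);M0=np.array([[-0.03867407,0.99793683,-0.0512485],[-0.64196086,-0.06411604,-0.76405195],[-0.76576143,0.00335053,0.64311601]])
Pv=np.array([496,191,165])+n*40; c=M0.T@(Pv-p0)
def pose(t,dz):
    M=M0@R.from_rotvec([0,np.radians(t),0]).as_matrix(); return Pv+[0,0,dz]-M@c,M
E
python3 - <<'E'
from back import *
for t in range(62,-1,-4): 
    P,M=pose(t,-2.0*min(1,t/20)); print(t,rel(P,M).round(1).tolist())
E
```

```text
62 [-0.7, -0.3, 0.2, 0.1, -0.7, -0.2]
58 [3.6, -0.3, -7.7, 0.1, -4.7, -0.2]
54 [8.5, -0.3, -15.3, 0.1, -8.7, -0.2]
50 [13.8, -0.3, -22.6, 0.0, -12.7, -0.2]
46 [19.7, -0.4, -29.4, 0.0, -16.7, -0.2]
42 [26.0, -0.4, -35.8, 0.0, -20.7, -0.2]
38 [32.8, -0.4, -41.8, 0.0, -24.7, -0.2]
34 [40.0, -0.4, -47.3, 0.0, -28.7, -0.2]
30 [47.5, -0.4, -52.3, 0.0, -32.7, -0.2]
26 [55.4, -0.5, -56.7, -0.0, -36.7, -0.2]
22 [63.5, -0.5, -60.6, -0.0, -40.7, -0.2]
18 [71.8, -0.5, -64.0, -0.0, -44.7, -0.2]
14 [80.0, -0.6, -66.8, -0.0, -48.7, -0.2]
10 [88.4, -0.6, -69.1, -0.0, -52.7, -0.2]
6 [96.9, -0.6, -70.7, -0.0, -56.7, -0.2]
2 [105.6, -0.6, -71.7, -0.1, -60.7, -0.2]
```

Call:
drive_tool:
  rows: [-0.7,0,0,0,-0.7,0,0,3.6,0,-7.7,0,-4.7,0,0,8.5,0,-15.3,0,-8.7,0,0,13.8,0,-22.6,0,-12.7,0,0,19.7,0,-29.4,0,-16.7,0,0,26,0,-35.8,0,-20.7,0,0,32.8,0,-41.8,0,-24.7,0,0,40,0,-47.3,0,-28.7,0,0,47.5,0,-52.3,0,-32.7,0,0,51.5,0,-54.5,0,-34.7,0,0]

```text
clock: 19.52
eef_pos: [499.3, 231.3, 264.5]
tcp_rot: [0.036, 1.358, -1.598]
contact_force: [-0.7, -0.2, 0.8]
opening: 0.184
```

```bash
python3 - <<'E'
from back import *
import cv2
s=r.sense();print(s["clock"],s["contact_force"])
for t in range(30,-1,-2): 
    P,M=pose(t,-2.0*min(1,t/20)); print(t,rel(P,M).round(1).tolist())
cv2.imwrite("pics/s12.png",cv2.resize(grab_frame("scene")[30:240,270:490,::-1],None,fx=2.8,fy=2.8))
E
```

```text
19.525 [-0.69756548 -0.18398009  0.76688341]
30 [-2.2, -0.3, 5.1, 0.0, 2.2, -0.2]
28 [-0.3, -0.3, 1.0, 0.0, 0.2, -0.2]
26 [1.7, -0.3, -3.0, 0.0, -1.8, -0.2]
24 [3.9, -0.3, -7.0, 0.0, -3.8, -0.2]
22 [6.2, -0.3, -10.8, -0.0, -5.8, -0.2]
20 [8.6, -0.4, -14.6, -0.0, -7.8, -0.2]
18 [11.0, -0.4, -18.3, -0.0, -9.8, -0.2]
16 [13.5, -0.4, -21.9, -0.0, -11.8, -0.2]
14 [16.2, -0.4, -25.4, -0.0, -13.8, -0.2]
12 [18.9, -0.4, -28.7, -0.0, -15.8, -0.2]
10 [21.8, -0.4, -32.0, -0.0, -17.8, -0.2]
8 [24.8, -0.4, -35.2, -0.0, -19.8, -0.2]
6 [27.8, -0.4, -38.2, -0.0, -21.8, -0.2]
4 [31.0, -0.4, -41.1, -0.0, -23.8, -0.2]
2 [34.3, -0.4, -44.0, -0.0, -25.8, -0.2]
0 [37.7, -0.5, -46.6, -0.0, -27.8, -0.2]
```

View pics/s12.png

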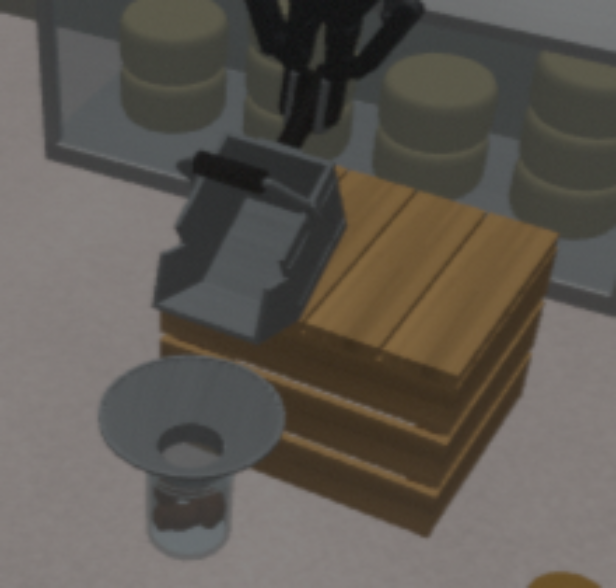

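Scuttle looks empty, and the jar is filled at (187,510). I'll let it down the rest of the way.

Call:
drive_tool:
  rows: [1.7,0,-3,0,-1.8,0,0,6.2,0,-10.8,0,-5.8,0,0,11,0,-18.3,0,-9.8,0,0,16.2,0,-25.4,0,-13.8,0,0,21.8,0,-32,0,-17.8,0,0,27.8,0,-38.2,0,-21.8,0,0,31,0,-41.1,0,-23.8,0,0,34.3,0,-44,0,-25.8,0,0,37.7,0,-46.6,0,-27.8,0,0,37.7,0,-46.6,0,-27.8,0,0]

```text
clock: 20.82
eef_pos: [502.0, 269.2, 217.4]
tcp_rot: [0.011, 0.871, -1.625]
contact_force: [0.0, -1.3, -0.6]
opening: 0.18
```

```bash
python3 - <<'E'
from back import *
import cv2
s=r.sense();print(s["clock"],s["eef_pos"],s["contact_force"])
cv2.imwrite("pics/s13.png",cv2.resize(grab_frame("scene")[30:240,270:490,::-1],None,fx=2.8,fy=2.8))
cv2.imwrite("pics/w13.png",grab_frame("wrist")[:,:,::-1])
E
```

```text
20.825 [502.03257976 269.24129591 217.3764651 ] [ 0.03627366 -1.2567768  -0.57641338]
```

View pics/s13.png

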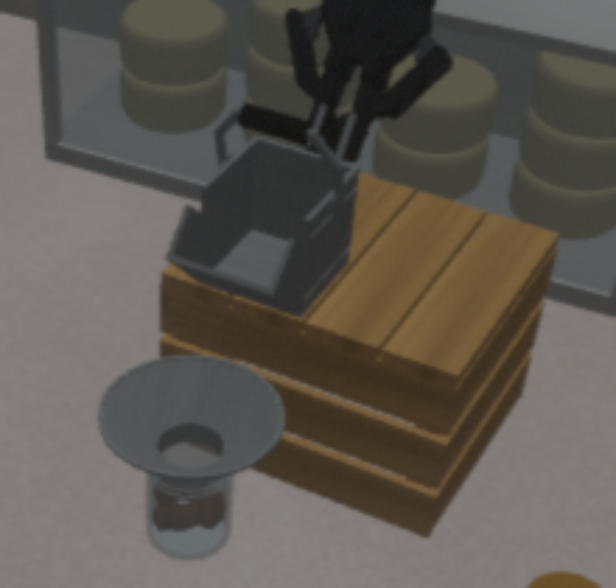

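View pics/w13.png

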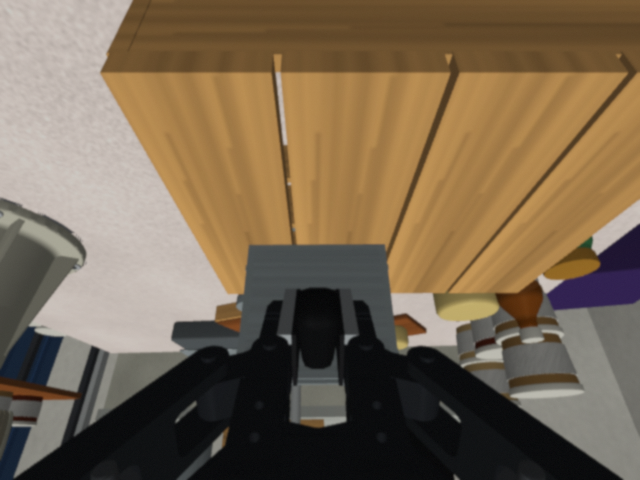

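Call:
drive_tool:
  rows: [0,0,0,0,0,0,30,0,0,0,0,0,0,60,0,0,0,0,0,0,100,0,0,0,0,0,0,100,0,0,0,0,0,0,100,-20,0,0,0,0,0,100,-50,0,0,0,0,0,100,-90,0,0,0,0,0,100,-120,0,0,0,0,0,100,-130,0,0,0,0,0,100]

```text
clock: 22.18
eef_pos: [506.8, 354.5, 319.1]
tcp_rot: [0.015, 0.875, -1.622]
contact_force: [0.4, -0.0, -0.0]
opening: 0.999
```

```bash
python3 - <<'E'
from back import *
import cv2
s=r.sense();print(s["clock"],s["eef_pos"],s["contact_force"],s["opening"])
cv2.imwrite("pics/s14.png",grab_frame("scene")[:,:,::-1])
t=grab_frame("top")[:,:,::-1]
cv2.imwrite("pics/t14.png",t)
cv2.imwrite("pics/t14c.png",cv2.resize(t[180:330,80:300],None,fx=3.5,fy=3.5,interpolation=cv2.INTER_CUBIC))
s=cv2.imread("pics/s14.png")
cv2.imwrite("pics/s14c.png",cv2.resize(s[100:240,280:420],None,fx=4.2,fy=4.2,interpolation=cv2.INTER_CUBIC))
E
```

```text
22.175 [506.84791087 354.47634017 319.11613857] [ 0.39426446 -0.03497429 -0.03697184] 0.9987717067654096
```

View pics/s14.png

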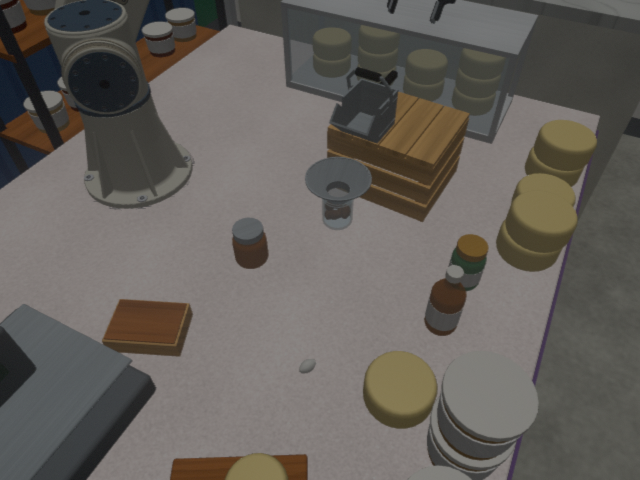

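View pics/t14c.png

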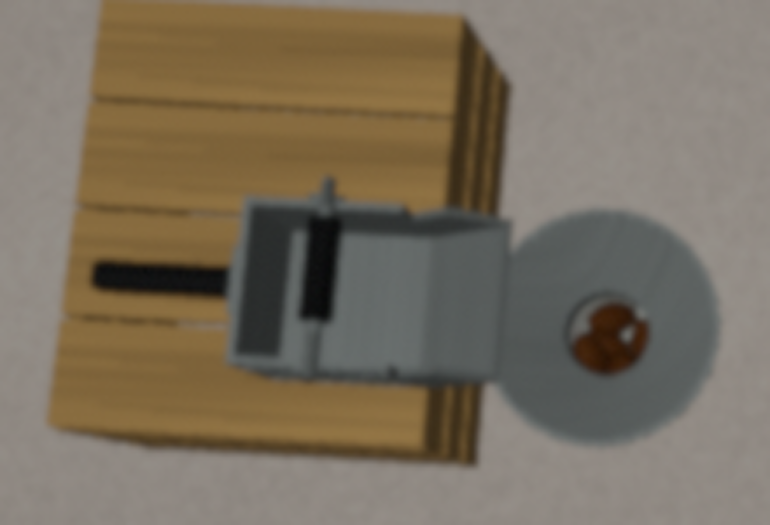

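View pics/s14c.png

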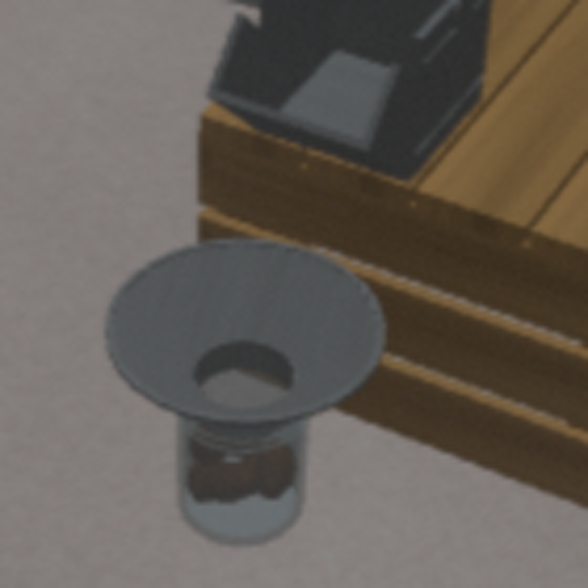

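View pics/t14.png

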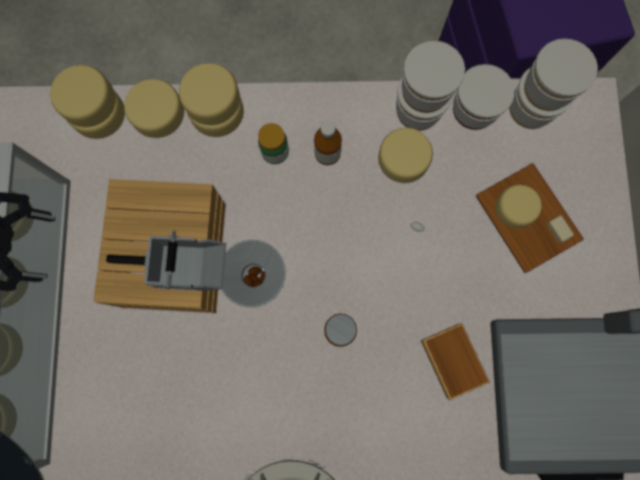

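Everything looks right, but I want a count, so I'll look with the wrist camera from above the funnel at a safe height.

```bash
python3 - <<'E'
from h import *
M=Rtool([0,0,-1],[1,-.06,0])
print(rel([507,340,420],M).tolist(),rel([488,75,400],M).tolist())
E
```

```text
[-69.77, 2.01, 75.88, -0.3, 39.94, -0.41] [116.12, -0.59, 266.73, -0.3, 39.94, -0.41]
```

Call:
drive_tool:
  rows: [-35,1,38,0,8,0,100,-70,2,76,0,16,0,100,-70,2,76,0,25,0,100,-40,1,110,0,34,0,100,-5,1,140,0,40,0,100,30,0,175,0,40,0,100,65,0,210,0,40,0,100,100,0,245,0,40,0,100,116,0,267,0,40,0,100,116,0,267,0,40,0,100]

```text
clock: 23.52
eef_pos: [487.8, 72.9, 399.5]
tcp_rot: [1.627, 1.564, -0.01]
contact_force: [-0.2, 0.9, -0.2]
opening: 0.998
```

```bash
python3 - <<'E'
from back import *
import cv2
s=r.sense();print(s["clock"],s["eef_pos"],s["contact_force"],s["opening"])
w=grab_frame("wrist")[:,:,::-1]
cv2.imwrite("pics/w15.png",w)
print(proj("wrist",[[488,67,120]],wristpose()))
E
```

```text
23.525 [487.76140408  72.87959513 399.52503022] [-0.19551082  0.92287101 -0.2010726 ] 0.9978601469582482
[[317.36612341 189.21282313]]
```

View pics/w15.png

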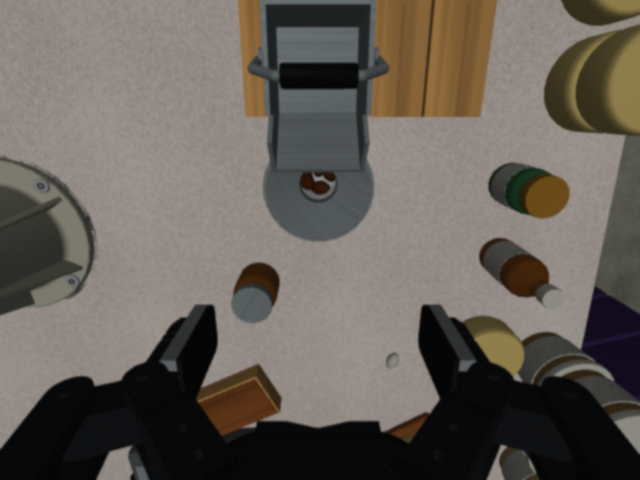

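```bash
python3 - <<'E'
import cv2
w=cv2.imread("pics/w15.png")
cv2.imwrite("pics/c15.png",cv2.resize(w[140:240,260:380],None,fx=6,fy=6,interpolation=cv2.INTER_CUBIC))
E
```

```text
(no output)
```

View pics/c15.png

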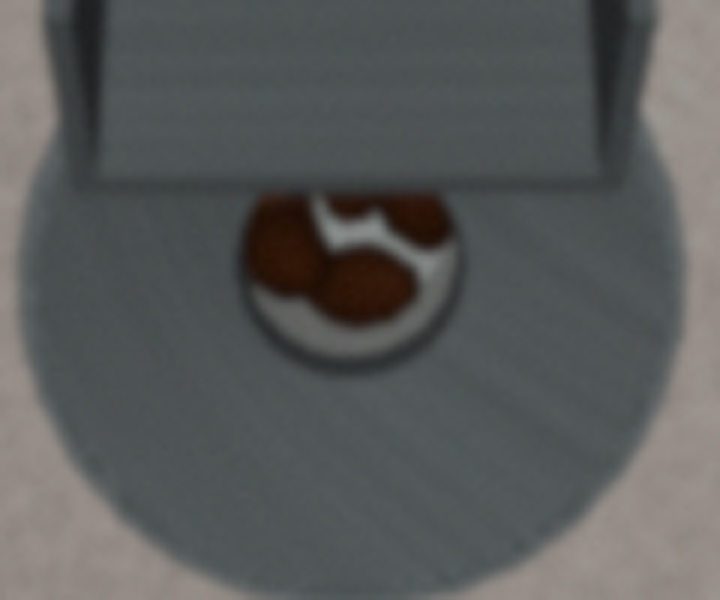

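```bash
python3 - <<'E'
from h import *
for z in (0,5,15,30,45,60,73,88): 
    q=proj("scene",[[489,68,z],[489+13,68-26,z],[489-13,68+26,z]]); print(z,((q-[280,100])*4.2).round().tolist())
E
```

```text
0 [[235.0, 501.0], [235.0, 541.0], [234.0, 462.0]]
5 [[235.0, 494.0], [236.0, 535.0], [234.0, 455.0]]
15 [[235.0, 480.0], [236.0, 521.0], [235.0, 441.0]]
30 [[236.0, 459.0], [236.0, 500.0], [235.0, 420.0]]
45 [[236.0, 438.0], [237.0, 478.0], [235.0, 399.0]]
60 [[237.0, 416.0], [237.0, 456.0], [236.0, 377.0]]
73 [[237.0, 396.0], [238.0, 437.0], [236.0, 357.0]]
88 [[237.0, 374.0], [238.0, 414.0], [237.0, 334.0]]
```

```bash
python3 - <<'E'
from h import *
M=Rtool([0,.85,-.53],[1,-.03,0])
print(rel([490,-40,330],Rtool([0,.5,-.87],[1,-.03,0])).tolist());print(rel([490,-70,240],M).tolist())
E
```

```text
[69.54, 8.85, 113.73, -2.07, 29.81, -1.76]
[159.52, 10.15, 143.76, -2.35, 57.97, -2.72]
```

Call:
drive_tool:
  rows: [5,2,35,-0.5,7,0,100,25,5,70,-1,15,-1,100,50,8,100,-1.5,22,-1,100,70,9,114,-2,30,-2,100,90,9,120,-2,37,-2,100,115,10,130,-2,44,-2,100,140,10,138,-2,51,-2,100,160,10,144,-2,58,-3,100,160,10,144,-2,58,-3,100,160,10,144,-2,58,-3,100]

```text
clock: 24.82
eef_pos: [490.2, -69.6, 240.0]
tcp_rot: [-3.117, 0.558, 1.573]
contact_force: [-0.2, 1.1, 1.1]
opening: 1.003
```

```bash
python3 - <<'E'
from back import *
import cv2
s=r.sense();print(s["clock"],s["eef_pos"],s["contact_force"],s["qpos"])
w=grab_frame("wrist")[:,:,::-1]
cv2.imwrite("pics/w16.png",w)
q=proj("wrist",[[489,68,40]],wristpose())[0];print(q)
u,v=map(int,q);c=w[max(0,v-80):v+80,max(0,u-100):u+100]
cv2.imwrite("pics/c16.png",cv2.resize(c,None,fx=3.7,fy=3.7,interpolation=cv2.INTER_CUBIC))
E
```

```text
24.825 [490.20182825 -69.62570579 239.96346366] [-0.22517918  1.06293004  1.14102726] [-0.63564796  0.50576996  1.78352789  0.75008864  1.60209026 -0.89674946]
[319.67520002 277.78816735]
```

View pics/w16.png

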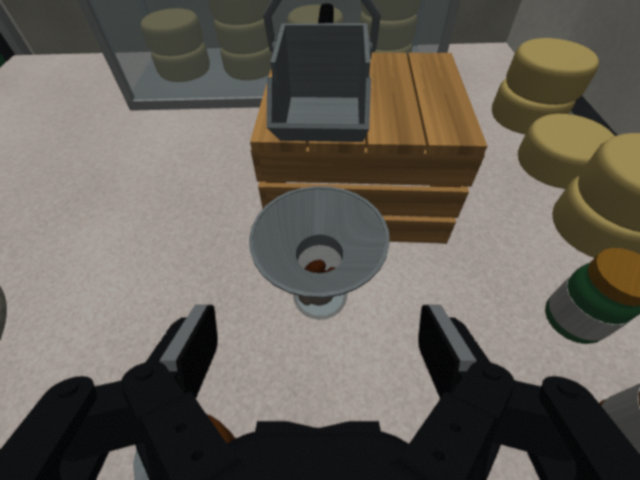

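View pics/c16.png

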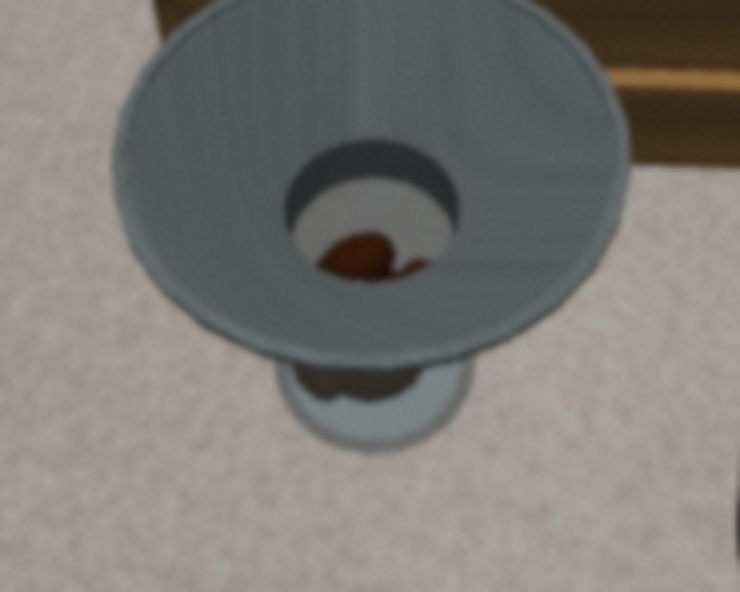

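```bash
python3 - <<'E'
from rig import sign_off
print(sign_off())
E
```

```text
the job is handed in; nothing more can be done
None
```

I carried the scuttle by its bail onto the crate, in line with the funnel. It was set down about 1–2 mm short of the pouring edge and released with all six pecans still in it. I then took the tail handle, rocked it about 62° forward on its front edge, and let it back down upright. Hand-in was at about 25 s of the 64 allowed; it returned no verdict.

**What the last pictures showed:**
- The scuttle is empty and upright on the crate.
- The jar and funnel are standing, with brown pecans low in the jar.
- There are no pecans on the visible counter or the crate.
- The bystanders and the white look-alike pecan have not visibly moved.
- The gripper is clear of everything.

**What I could not confirm or what disagreed:**
- **Pecan count:** I could not count all six in the jar, only about four at once. The total rests on the scuttle being empty and no strays being visible. The strip of counter directly behind the jar was partly hidden.
- **Position fits:** Camera fits of the scuttle and crate differed by up to about 4 mm between views.
- **Rocking forces:** At about 36° the wrist force showed the gripper carrying the scuttle's weight, so the front edge may have been barely touching. I lowered it 3 mm, and it then pressed on the crate with up to about 32 N at full tilt.

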